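# Put the brass embossing dies back on their sloped rests

## Task

Put the four brass embossing dies back on their sloped wooden rests, one after another: each on the rest whose dark inlay has its outline and size, lying flat, in line with the inlay, and resting against the cleat at the low edge so that it cannot slide off. Leave the steel weight and the dark wooden block where they are.

Things in the scene. Friction and masses are not known exactly. Their poses are not given: they have to be found in the camera images.
- die_big: large round brass embossing die: disc 48 mm in diameter, 18 mm thick, about 270 g, solid, dark engraving on its upper face. Origin at the centre of its underside, z out of the engraved face. Starts flat on the green cutting mat, whose top is 3 mm above the bench.
- die_small: small round brass embossing die: disc 30 mm in diameter, 18 mm thick, about 110 g, solid, dark engraving on its upper face. Origin at the centre of its underside, z out of the engraved face. Starts flat on the green cutting mat, whose top is 3 mm above the bench.
- die_square: square brass embossing die: 40 x 40 mm, 18 mm thick, about 240 g, solid, dark engraving on its upper face. Origin at the centre of its underside, z out of the engraved face. Starts flat on the green cutting mat, whose top is 3 mm above the bench.
- die_bar: bar-shaped brass embossing die: 64 mm long (its x axis) by 28 mm wide (its y axis), 18 mm thick, about 270 g, solid, dark engraving on its upper face. Origin at the centre of its underside, z out of the engraved face. Starts flat on the green cutting mat, whose top is 3 mm above the bench.
- rest_big: fixed wooden wedge with a large round dark inlay (52 mm across). Deck 84 (y) x 100 mm, rising 20 degrees to its +x (away from the robot, yaw within 0.2 rad), no side walls. Origin on the bench, 34 mm under the deck's centre. Low-edge cleat 9 mm high, 8 thick, its uphill face 40 mm down-slope of the centre. Seated die's origin: (-15.0, 0, 28.5) mm.
- rest_small: fixed wooden wedge with a small round dark inlay (34 mm across). Deck 84 (y) x 100 mm, rising 20 degrees to its +x (away from the robot, yaw within 0.2 rad), no side walls. Origin on the bench, 34 mm under the deck's centre. Low-edge cleat 9 mm high, 8 thick, its uphill face 40 mm down-slope of the centre. Seated die's origin: (-23.5, 0, 25.4) mm.
- rest_square: fixed wooden wedge with a square dark inlay (44 x 44 mm). Deck 84 (y) x 100 mm, rising 20 degrees to its +x (away from the robot, yaw within 0.2 rad), no side walls. Origin on the bench, 34 mm under the deck's centre. Low-edge cleat 9 mm high, 8 thick, its uphill face 40 mm down-slope of the centre. Seated die's origin: (-18.8, 0, 27.2) mm, sides square to the cleat.
- rest_bar: fixed wooden wedge with an oblong dark inlay (68 x 32 mm, long up the slope). Deck 84 (y) x 100 mm, rising 20 degrees to its +x (away from the robot, yaw within 0.2 rad), no side walls. Origin on the bench, 34 mm under the deck's centre. Low-edge cleat 9 mm high, 8 thick, its uphill face 40 mm down-slope of the centre. Seated die's origin: (-7.5, 0, 31.3) mm, bar's x up the slope.
- steel_weight: plain grey steel disc weight, 42 mm in diameter, 22 mm high, loose on the mat among the dies; not a die, to be left where it is. Origin at the centre of its underside.
- wood_block: plain dark-wood block 42 x 42 x 25 mm high, loose on the mat among the dies; not a die, to be left where it is. Origin at the centre of its underside.
Things that resemble listed ones, but are neither listed nor needed, are in the scene too. Leave any red look-alike of the die_square alone.

How it is judged:
By the outcome, as a careful person would: the job done as asked, in the order asked, and still so for the second after the job is handed in, with the robot touching nothing.
It also fails if it takes over 96 s, if anything falls off the work surface, if the arm or the gripper's body presses on something with over 40 N, if the wrist force passes 120 N, or if a joint passes its speed limit or range.

## Robot

A 6-joint arm with a two-finger parallel gripper is mounted at the origin on the work surface. World frame = base frame: x ahead of the robot, y to its left, z up, the work surface at z = 0. Lengths are in m, angles in degrees, forces in N, time in s.
With the tool pointing down it reaches from about 0.4 to 0.825 m from the base axis. Payload 7 kg.
Tool frame: the origin (TCP) lies between the finger pads; the fingertips stand 11 mm ahead of it and the grasp point (between the pads) lies 8 mm behind it; z points along the fingers, y is the direction in which the jaws open and shut (so a half turn about z gives the same grasp; the last joint's range is limited). The gripper opens to 88 mm and grips with 3 to 60 N. Pads are 19 mm wide; open, the fingers measure 130 mm over their backs; the gripper's body (78 mm by 193 mm) begins 47 mm behind the grasp point.
Start: joints at [92.195, 20.546, 0.682, 0, -70.136, -16.507], TCP at [0.167, 0.654, 0.199] pointing down, gripper open.
Joint ranges: [-176.03, 176.03], [-82.01, 121.73], [-58.28, 71.71], [-173.87, 95.51], [-174.79, -0.11], [-173.66, 173.66]. Speed limits (degrees/s): [136.94, 136.94, 172.46, 180, 180, 180].

## Interface

Orientations are given as [roll, pitch, yaw] about the fixed x, y, z axes, in that order (R = Rz(yaw) Ry(pitch) Rx(roll)).
In Python, from plant import r gives the robot as it stands.
- The arm moves only by the shell command python3 -m inch 'ROWS' [OPENING] [FORCE]. ROWS is JSON, a list of rows, each an object of numbers: "x", "y", "z": the shift along the tool's x, y, z as a fraction of full scale; "yaw": the turn about the tool's z as a fraction of full scale. In form: [{"x": .., "y": .., "z": .., "yaw": ..}, ...]. A call has 1 to 5 rows; each row shifts and turns the pose as measured when the row begins, along the tool's axes as they then stand; what a row does not reach is not made up. Full scale, the value 1, is 0.025 m for a shift and 4 degrees for a turn. A row lasts 1/12 s, in which the tool goes at most 41.7 mm and 7.16 degrees, less where a joint would pass 70% of its speed; a pose out of reach is approached as far as the arm can. A call with a number of a shift or a turn outside -1 to 1 is refused whole. A call with a gripper value outside its range is refused whole. OPENING is the opening, from -1 (shut) to 1 (fully open), set as the call begins (- or left out, the last holds). The fingers move at their own pace and stop on an object; FORCE is the grip in N (left out, the last holds). Time passes only in rows, so rows that do not move let the fingers close. It gives the time, the measured TCP pose, the force and the opening at its end, in the units of the state.
- r.get_state(): the state, without advancing time (a new reading comes with each control period).
- r.capture(name): name is "side" or "top" or "wrist"; returns (picture, depth): 384x512x3 uint8, red, green, blue; 384x512 float32, m along the optical axis (not along the pixel's ray), 0 where there is no reading.
- r.camera_info(name): a dict with "mtx" (3x3 intrinsics, pixels), "pose" (4x4, takes a point from camera to world coordinates). Camera axes: x right, y down, z forward; pixel columns grow to the right and rows downward; lengths in m; the calibration is good to about 2 mm. A picture is of the moment at which its call begins: read the wrist's pose just before it. camera_info takes no time and is no camera call; for the wrist camera it gives the pose at the moment of the call.
- r.close_job(): hands the job in, once; it reports no verdict.
The state is a dict: "time_s": time; "joints": joint angles; "qd": joint speeds; "joint_torque": joint torques, N m; "tcp_pos": TCP position; "eef_rot": TCP orientation; "contact_force": force on the tool from outside, world axes, zero at the start; "moment": the same for the moment, N m; "gripper_width": finger opening in m.
Only numpy, scipy, OpenCV 4.12 (cv2) and the standard library are available. Lean on these libraries where they do the work, as an engineer would, in place of code of your own. Each camera call takes 0.05 s, during which the arm holds its last target. There are 200 camera calls.

## Working session

There is one attempt and no reset: what is moved stays moved. The work goes in short steps, Python scripts to look and compute and a shell command to move; the robot and the scene stay as the last step left them, time stands still between calls to the robot, and variables do not carry over. Pictures are saved under pics/ and viewed, about 12 in all and at most 16, crops included, and the job is handed in when it is done.

```bash
ls; mkdir -p pics
python3 - <<'E'
from plant import r
import cv2
for n in("top","side"):
    p,d=r.capture(n); cv2.imwrite(f"pics/{n}0.png",p[:,:,::-1]); 
    import numpy as np; np.savez(f"{n}0.npz",p=p,d=d,**r.camera_info(n)); print(r.camera_info(n))
print(r.get_state())
E
```

```text
pics
{'mtx': array([[487.66510352,   0.        , 263.32301589],
       [  0.        , 487.66510352, 186.39798841],
       [  0.        ,   0.        ,   1.        ]]), 'pose': array([[ 0.00629847, -0.99275996,  0.11994996,  0.37199122],
       [-0.99975071, -0.00368204,  0.02202186, -0.0094001 ],
       [-0.02142076, -0.12005876, -0.99253566,  1.16679973],
       [ 0.        ,  0.        ,  0.        ,  1.        ]])}
{'mtx': array([[383.44706558,   0.        , 258.40687581],
       [  0.        , 383.44706558, 182.81953052],
       [  0.        ,   0.        ,   1.        ]]), 'pose': array([[ 0.96205918, -0.1790386 ,  0.2058818 ,  0.34814162],
       [-0.27228523, -0.58188635,  0.7663348 , -0.59867601],
       [-0.0174037 , -0.793318  , -0.60855868,  0.51152385],
       [ 0.        ,  0.        ,  0.        ,  1.        ]])}
{'time_s': 0.1, 'joints': array([ 9.21949204e+01,  2.05859836e+01,  6.40291751e-01, -1.69349733e-02,
       -7.01367907e+01, -1.65068808e+01]), 'qd': array([ 0.05225832, -0.01483718,  0.15995169,  0.02862165,  0.09230638,
       -0.02426556]), 'joint_torque': array([-1.18311578e-03, -5.84163415e+01,  2.93753314e+01,  7.01555327e+00,
        1.01800580e-02, -5.05971423e-05]), 'tcp_pos': array([0.16677782, 0.65358575, 0.19834378]), 'eef_rot': array([ 1.79916393e+02, -8.17297441e-03, -1.43177200e+01]), 'contact_force': array([0.01795944, 0.07874876, 0.25935047]), 'moment': array([-0.02761472,  0.01603831, -0.00739902]), 'gripper_width': 0.08757462930475157}
```

View pics/top0.png

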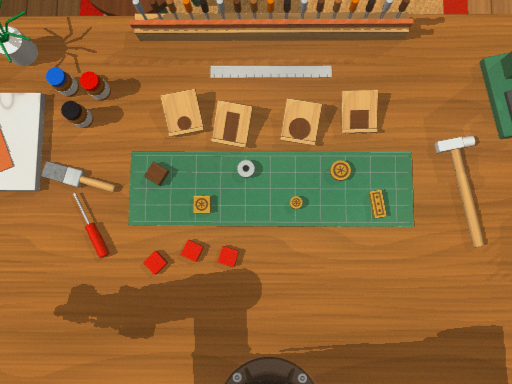

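View pics/side0.png

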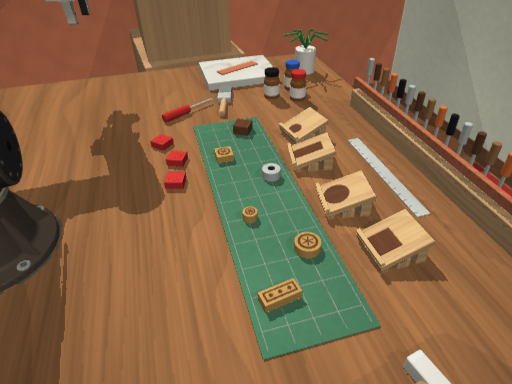

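The top view (2.3 mm/px) shows:

- **Dies:** square (202,204), small (296,202), big (341,170), bar (378,204).
- **Rests:** small (183,113), bar (232,124), big (301,121), square (360,111).
- **Leave alone:** steel weight (246,169), wood block (157,174), and the red squares.

The side view agrees.

```bash
cat > h.py <<'E'
import numpy as np,cv2
def cloud(d,K,T):
    v,u=np.indices(d.shape); P=np.stack([(u-K[0,2])*d/K[0,0],(v-K[1,2])*d/K[1,1],d],-1)
    return P@T[:3,:3].T+T[:3,3]
def rect(P):
    (c,s,a)=cv2.minAreaRect((P[:,:2]*1000).astype(np.float32)); return np.round(c,1),np.round(s,1),round(a,1)
E
python3 - <<'E'
from h import *
f=np.load("top0.npz");P=cloud(f['d'],f['mtx'],f['pose']);d=f['d']
print("bench z",[P[v,u,2].round(4) for v,u in[(300,100),(250,350),(160,300),(220,250)]])
for n,u,v in[("sq",202,204),("small",296,202),("big",341,170),("bar",378,204),("weight",246,169),("block",157,174)]:
    Q=P[v-20:v+21,u-20:u+21].reshape(-1,3);Q=Q[(Q[:,2]>.014)&(Q[:,2]<.04)]
    print(n,len(Q),np.median(Q[:,2]).round(4),rect(Q),((Q.max(0)+Q.min(0))/2).round(4)[:2])
hsv=cv2.cvtColor(f['p'],cv2.COLOR_RGB2HSV)
for n,u,v in[("rsmall",183,113),("rbar",232,124),("rbig",301,121),("rsq",360,111)]:
    w=P[v-30:v+31,u-30:u+31].reshape(-1,3);V=hsv[v-30:v+31,u-30:u+31,2].reshape(-1)
    Q=w[(w[:,2]>.015)&(w[:,2]<.06)]
    A=np.c_[Q[:,:2],np.ones(len(Q))];
    m=np.ones(len(Q),bool)
    for _ in range(8):
        c=np.linalg.lstsq(A[m],Q[m,2],rcond=None)[0]; m=abs(Q[:,2]-A@c)<.003
    D=Q[m]; g=np.hypot(*c[:2])
    I=w[(w[:,2]>.012)&(V<120)&(abs(w[:,2]-np.c_[w[:,:2],np.ones(len(w))]@c)<.003)]
    r_=rect(D); ce=r_[0]/1000
    print(n,len(D),"slope",np.degrees(np.arctan(g)).round(1),"yaw",np.degrees(np.arctan2(c[1],c[0])).round(1),r_,"zc",(c[:2]@ce+c[2]).round(4),"inlay",len(I),rect(I),I.mean(0).round(4))
E
```

```text
bench z [np.float64(-0.0019), np.float64(0.0036), np.float64(0.0036), np.float64(0.0047)]
sq 291 0.0213 (array([468.1, 161.9]), array([38.6, 40.7]), 0.5) [0.4681 0.1618]
small 128 0.0214 (array([473.8, -61.2]), array([28.4, 28.3]), 89.9) [ 0.4738 -0.0612]
big 320 0.021 (array([ 550. , -166.2]), array([45.1, 46.8]), 45.5) [ 0.5508 -0.1668]
bar 337 0.0208 (array([ 471.3, -252.8]), array([64.1, 29.1]), 9.0) [ 0.4712 -0.2528]
weight 245 0.0252 (array([553.1,  58.4]), array([40.4, 40.1]), 89.1) [0.5531 0.0584]
block 332 0.0282 (array([540.8, 272. ]), array([43.1, 41.8]), 59.5) [0.5402 0.2718]
rsmall 1060 slope 19.8 yaw 11.6 (array([686.1, 211.6]), array([94.9, 84.4]), 11.6) zc 0.0348 inlay 80 (array([676.1, 200.7]), array([77.1, 61. ]), 5.0) [0.6643 0.2056 0.0267]
rbar 1093 slope 19.6 yaw -10.9 (array([661.4, 105.9]), array([111.3,  94.8]), 79.5) zc 0.0345 inlay 153 (array([652.9,  80.1]), array([57.3, 69.6]), 79.7) [0.6492 0.0934 0.0312]
rbig 1108 slope 19.1 yaw -9.4 (array([664.3, -71.8]), array([84. , 94.6]), 80.8) zc 0.0346 inlay 164 (array([647.4, -66.4]), array([44.2, 42.3]), 81.4) [ 0.6483 -0.0665  0.0289]
rsq 1090 slope 19.4 yaw 1.1 (array([ 689.7, -210.6]), array([84.6, 94.3]), 89.9) zc 0.0343 inlay 137 (array([ 667.3, -220. ]), array([49.3, 60.5]), 1.0) [ 0.6682 -0.2107  0.0268]
```

```bash
cat >> h.py <<'E'
def go(x,y,z=None,yaw=None):
    "distance to target in tool axes and full-scale units"
    from plant import r
    s=r.get_state();p=s['tcp_pos'];a=np.radians(s['eef_rot'][2]);dx,dy=x-p[0],y-p[1]
    print("t %.2f"%s['time_s'],p.round(4),"rpy",s['eef_rot'].round(1),"w %.4f"%s['gripper_width'],"F",s['contact_force'].round(1),"q1,6",s['joints'][[0,5]].round(0))
    c,n=np.cos(a),np.sin(a)
    print("  units x %.2f y %.2f"%((c*dx+n*dy)/.025,(n*dx-c*dy)/.025),"" if z is None else "z %.2f"%((p[2]-z)/.025),"" if yaw is None else "yaw %.2f"%(-((yaw-s['eef_rot'][2]+180)%360-180)/4))
E
python3 -m inch '[{"x":1,"yaw":-0.6},{"x":1,"yaw":-0.6},{"x":1},{"x":1},{"x":1}]'
python3 -m inch '[{"x":1,"y":0.5},{"x":1,"y":1},{"x":1,"y":1},{"x":1,"y":1},{"x":1,"y":1}]'
python3 -c "
from h import *
go(.55,-.1665,.1,-9.4)"
```

```text
t 0.10 [0.1668 0.6536 0.1983] rpy [179.9  -0.  -14.3] w 0.0876 F [0.  0.1 0.3] q1,6 [ 92. -17.]
  units x 22.97 y 27.99 z 3.93 yaw -1.23validation failed for argument at $[0]...
validation failed for argument at $[0]...
```

```bash
python3 -m inch '[{"x":1,"y":0,"z":0,"yaw":-0.6},{"x":1,"y":0,"z":0,"yaw":-0.6},{"x":1,"y":0,"z":0,"yaw":0},{"x":1,"y":0,"z":0,"yaw":0},{"x":1,"y":0,"z":0,"yaw":0}]'
python3 -c "
from h import *
go(.55,-.1665,.1,-9.4)"
```

```text
time_s: 0.52
tcp_pos: [0.2879, 0.6298, 0.1957]
eef_rot: [179.7, 0.1, -8.8]
contact_force: [0.2, 1.0, -0.3]
gripper_width: 0.0875
t 0.52 [0.2879 0.6298 0.1957] rpy [ 1.797e+02  1.000e-01 -8.800e+00] w 0.0875 F [ 0.2  1.  -0.3] q1,6 [81. -0.]
  units x 15.25 y 29.86 z 3.83 yaw 0.14
```

```bash
python3 -m inch '[{"x":1,"y":0.8,"z":0,"yaw":0.14},{"x":1,"y":1,"z":0,"yaw":0},{"x":1,"y":1,"z":0,"yaw":0},{"x":1,"y":1,"z":0,"yaw":0},{"x":1,"y":1,"z":0,"yaw":0}]'
python3 -m inch '[{"x":1,"y":1,"z":0,"yaw":0},{"x":0.9,"y":1,"z":0,"yaw":0},{"x":0.8,"y":1,"z":0,"yaw":0},{"x":0.6,"y":1,"z":0,"yaw":0},{"x":0.6,"y":1,"z":0,"yaw":0}]'
python3 -m inch '[{"x":0.5,"y":1,"z":0,"yaw":0},{"x":0.5,"y":1,"z":0,"yaw":0},{"x":0.5,"y":1,"z":0,"yaw":0},{"x":0.5,"y":1,"z":0,"yaw":0},{"x":0.5,"y":1,"z":0,"yaw":0}]'
python3 -m inch '[{"x":0.5,"y":1,"z":0,"yaw":0},{"x":0.5,"y":1,"z":0,"yaw":0},{"x":0.5,"y":1,"z":0,"yaw":0},{"x":0.5,"y":1,"z":0,"yaw":0},{"x":0.5,"y":1,"z":0,"yaw":0}]'
python3 -m inch '[{"x":0.2,"y":1,"z":0,"yaw":0},{"x":0.2,"y":1,"z":0,"yaw":0},{"x":0.2,"y":1,"z":0,"yaw":0},{"x":0,"y":1,"z":0.3,"yaw":0},{"x":0,"y":1,"z":0.5,"yaw":0}]' >/dev/null
python3 -c "
from h import *
go(.55,-.1665,.1,-9.4)"
```

```text
time_s: 0.93
tcp_pos: [0.3962, 0.4877, 0.1909]
eef_rot: [179.3, 0.1, -9.3]
contact_force: [0.9, -0.4, -0.3]
gripper_width: 0.0876
time_s: 1.35
tcp_pos: [0.4754, 0.3393, 0.19]
eef_rot: [179.1, 0.2, -9.4]
contact_force: [-0.1, -0.1, 0.0]
gripper_width: 0.0877
time_s: 1.77
tcp_pos: [0.5171, 0.1974, 0.1901]
eef_rot: [178.9, 0.4, -9.5]
contact_force: [0.7, -0.1, -0.5]
gripper_width: 0.0875
time_s: 2.18
tcp_pos: [0.5579, 0.0564, 0.191]
eef_rot: [178.9, 0.5, -9.4]
contact_force: [0.2, 1.3, -0.6]
gripper_width: 0.0879
t 2.60 [ 0.5533 -0.0769  0.1733] rpy [178.9   0.5  -9.5] w 0.0876 F [ 0.   0.3 -0.9] q1,6 [13. 67.]
  units x 0.46 y 3.56 z 2.93 yaw -0.02
```

```bash
python3 -m inch '[{"x":0.1,"y":0.9,"z":0.2,"yaw":0},{"x":0.1,"y":0.9,"z":0.2,"yaw":0},{"x":0.1,"y":0.9,"z":0.2,"yaw":0},{"x":0.1,"y":0.8,"z":0.2,"yaw":0},{"x":0,"y":0,"z":0,"yaw":0}]' >/dev/null
cat >> h.py <<'E'
def look(name,save):
    from plant import r
    i=r.camera_info(name);p,d=r.capture(name);cv2.imwrite(f"pics/{save}.png",p[:,:,::-1]);np.savez(save+".npz",p=p,d=d,**i)
    return p,cloud(d,i['mtx'],i['pose'])
E
python3 -c "
from h import *
p,P=look('wrist','w1'); go(.55,-.1665,.02,-9.4)
Q=P.reshape(-1,3);Q=Q[(Q[:,2]>.014)&(Q[:,2]<.035)&(np.hypot(Q[:,0]-.55,Q[:,1]+.166)<.04)]
print(len(Q),np.median(Q[:,2]),rect(Q))"
```

```text
t 3.07 [ 0.5438 -0.172   0.1504] rpy [178.8   0.8  -9.7] w 0.0878 F [-0.2 -0.4 -0.2] q1,6 [ 3. 77.]
  units x 0.21 y -0.26 z 5.22 yaw -0.08
1637 0.021485605888734938 (array([ 551.7, -166.2]), array([46.7, 47.2]), 80.7)
```

View pics/w1.png

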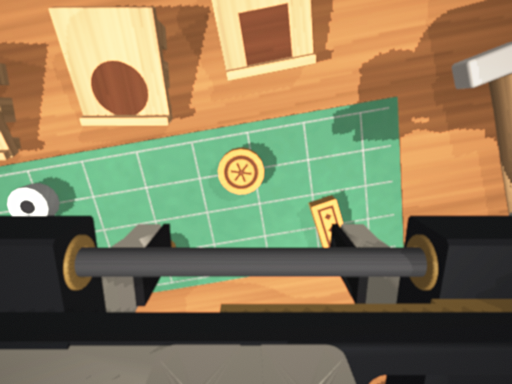

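The wrist view shows the big die at (241,172). Its measured position (0.5517, -0.1662) matches the top view.

```bash
python3 -m inch '[{"x":0.2,"y":-0.2,"z":0.9,"yaw":0},{"x":0,"y":0,"z":0.9,"yaw":0},{"x":0,"y":0,"z":0.9,"yaw":0},{"x":0,"y":0,"z":0.9,"yaw":0},{"x":0,"y":0,"z":0.5,"yaw":0}]' 
python3 -c "
from h import *
go(.551,-.166,.020,-9.4)"
```

```text
time_s: 3.48
tcp_pos: [0.552, -0.1683, 0.0487]
eef_rot: [178.9, 0.3, -9.7]
contact_force: [0.4, 0.9, -0.7]
gripper_width: 0.0874
t 3.48 [ 0.552  -0.1683  0.0487] rpy [178.9   0.3  -9.7] w 0.0874 F [ 0.4  0.9 -0.7] q1,6 [ 3. 76.]
  units x -0.06 y -0.08 z 1.15 yaw -0.09
```

```bash
python3 -m inch '[{"x":0,"y":-0.1,"z":0.4,"yaw":0},{"x":0,"y":0,"z":0.4,"yaw":0},{"x":0,"y":0,"z":0.25,"yaw":0},{"x":0,"y":0,"z":0.1,"yaw":0},{"x":0,"y":0,"z":0,"yaw":0}]' 
python3 -m inch '[{"x":0,"y":0,"z":0,"yaw":0},{"x":0,"y":0,"z":0,"yaw":0},{"x":0,"y":0,"z":0,"yaw":0},{"x":0,"y":0,"z":0,"yaw":0},{"x":0,"y":0,"z":0,"yaw":0}]' -1 20
python3 -m inch '[{"x":0,"y":0,"z":0,"yaw":0},{"x":0,"y":0,"z":0,"yaw":0},{"x":0,"y":0,"z":0,"yaw":0},{"x":0,"y":0,"z":0,"yaw":0},{"x":0,"y":0,"z":0,"yaw":0}]'
```

```text
time_s: 3.9
tcp_pos: [0.5507, -0.1635, 0.0151]
eef_rot: [178.9, 0.6, -9.6]
contact_force: [-0.3, 0.2, 0.6]
gripper_width: 0.0877
time_s: 4.32
tcp_pos: [0.5527, -0.1634, 0.0178]
eef_rot: [178.9, 0.3, -9.6]
contact_force: [0.1, -0.0, 0.6]
gripper_width: 0.0599
time_s: 4.73
tcp_pos: [0.5532, -0.1636, 0.0187]
eef_rot: [178.9, 0.2, -9.6]
contact_force: [-0.3, -0.5, 0.0]
gripper_width: 0.0266
```

The jaws went past 48 mm, so something is wrong. I'll look before continuing.

```bash
python3 -c "
from h import *
p,P=look('top','t1'); q,_=look('side','s1')
a=cv2.resize(p[130:220,290:410],None,fx=4,fy=4);b=cv2.resize(q[200:320,240:400],None,fx=3,fy=3)
cv2.imwrite('pics/c1.png',np.hstack([a,b])[:,:,::-1]) if a.shape[0]==b.shape[0] else print(a.shape,b.shape)
go(.551,-.166,.020,-9.4)"
```

```text
t 4.83 [ 0.5532 -0.1636  0.0187] rpy [178.9   0.2  -9.6] w 0.0185 F [ 0.6 -0.3 -0.5] q1,6 [ 4. 76.]
  units x -0.07 y 0.11 z -0.05 yaw -0.05
```

View pics/c1.png

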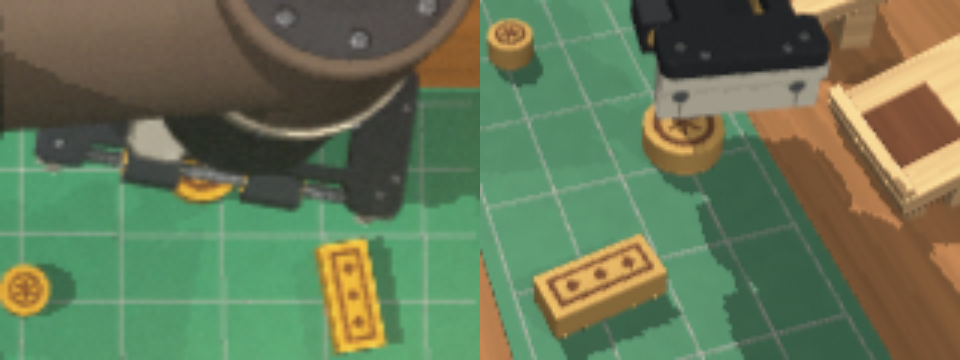

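```bash
python3 -c "
from h import *
f=np.load('s1.npz');P=cloud(f['d'],f['mtx'],f['pose'])
for u,v in [(308,241),(308,252),(300,243),(318,250),(305,234),(320,234),(340,231),(350,225),(306,218),(320,208)]: print(u,v,P[v,u].round(4))
cv2.imwrite('pics/c2.png',cv2.resize(f['p'][100:300,220:420],None,fx=3,fy=3)[:,:,::-1])
w=np.load('w1.npz');print(w['pose'].round(3))"
```

```text
308 241 [ 0.5513 -0.1679  0.0215]
308 252 [ 0.5436 -0.188   0.0171]
300 243 [ 0.5365 -0.1678  0.0209]
318 250 [ 0.5627 -0.1868  0.0147]
305 234 [ 0.5102 -0.2432  0.123 ]
320 234 [ 0.5317 -0.2468  0.1202]
340 231 [ 0.5596 -0.2526  0.1236]
350 225 [ 0.5697 -0.2593  0.1387]
306 218 [ 0.5083 -0.2464  0.157 ]
320 208 [ 0.5347 -0.2324  0.1565]
[[-0.167 -0.949 -0.269  0.615]
 [-0.986  0.166  0.026 -0.181]
 [ 0.02   0.269 -0.963  0.335]
 [ 0.     0.     0.     1.   ]]
```

View pics/c2.png

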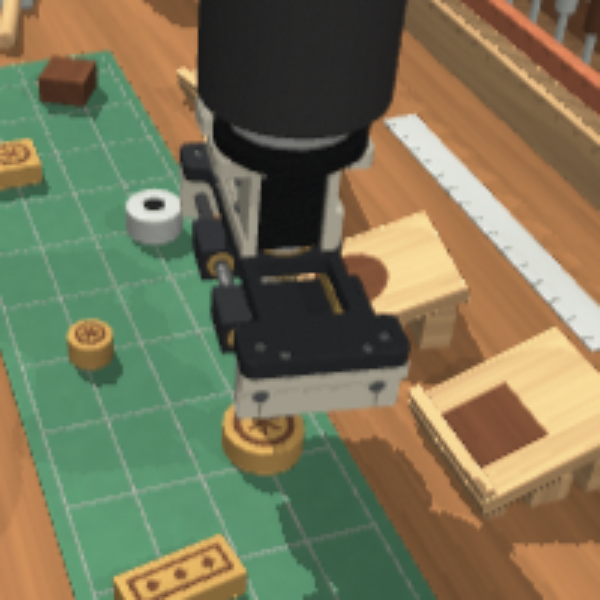

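```bash
python3 -c "
from h import *
from plant import r
f=np.load('w1.npz');P=cloud(f['d'],f['mtx'],f['pose'])
for u,v in [(160,230),(150,250),(140,280),(165,240),(345,232),(360,250),(375,285),(250,262)]: print(u,v,P[v,u].round(4))
i=r.camera_info('wrist');q,R=look('wrist','w2')
cv2.imwrite('pics/c3.png',np.hstack([q[150:330,120:400]])[:,:,::-1].repeat(2,0).repeat(2,1))
go(.551,-.166,.02,-9.4)
for v in range(160,320,15): print(v,[R[v,u].round(3).tolist() for u in(235,258,285)])
"
```

```text
160 230 [ 0.562  -0.1281  0.187 ]
150 250 [ 0.582  -0.1491  0.2574]
140 280 [ 0.5549 -0.1274  0.2225]
165 240 [ 0.5564 -0.1294  0.1876]
345 232 [ 0.5463 -0.2205  0.1915]
360 250 [ 0.5722 -0.2057  0.2582]
375 285 [ 0.5416 -0.2189  0.2316]
250 262 [ 0.5752 -0.1756  0.2605]
t 4.88 [ 0.5532 -0.1636  0.0187] rpy [178.9   0.2  -9.6] w 0.0143 F [ 0.2 -0.5  0.2] q1,6 [ 4. 76.]
  units x -0.07 y 0.11 z -0.05 yaw -0.05
160 [[0.592, -0.16, 0.002], [0.59, -0.175, 0.004], [0.587, -0.192, 0.004]]
175 [[0.582, -0.158, 0.003], [0.58, -0.173, 0.003], [0.577, -0.191, 0.002]]
190 [[0.572, -0.156, 0.003], [0.574, -0.171, 0.02], [0.567, -0.189, 0.004]]
205 [[0.567, -0.156, 0.021], [0.565, -0.17, 0.021], [0.562, -0.187, 0.021]]
220 [[0.558, -0.154, 0.023], [0.556, -0.168, 0.022], [0.553, -0.185, 0.022]]
235 [[0.548, -0.152, 0.021], [0.546, -0.167, 0.023], [0.563, -0.181, 0.068]]
250 [[0.587, -0.163, 0.127], [0.586, -0.169, 0.127], [0.584, -0.176, 0.127]]
265 [[0.584, -0.162, 0.13], [0.582, -0.168, 0.129], [0.581, -0.175, 0.129]]
280 [[0.506, -0.144, 0.003], [0.503, -0.161, 0.004], [0.559, -0.176, 0.1]]
295 [[0.494, -0.142, 0.003], [0.491, -0.159, 0.003], [0.553, -0.175, 0.102]]
310 [[0.577, -0.161, 0.14], [0.576, -0.167, 0.14], [0.575, -0.173, 0.14]]
```

View pics/c3.png

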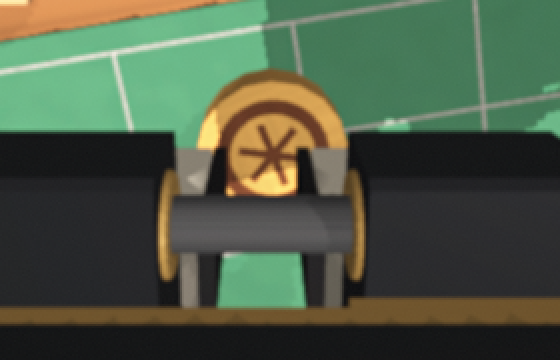

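```bash
python3 -c "
from h import *
for n in('w1','w2'):
    f=np.load(n+'.npz');P=cloud(f['d'],f['mtx'],f['pose'])
    Z=P[...,2];b=.16 if n=='w1' else .035
    m=(f['d']>0)&(Z>b-.02*(n=='w1'))&(Z<b+.06)
    v,u=np.nonzero(m);o=np.argsort(Z[m]);print(n,f['mtx'][0,0],m.sum())
    for k in o[:40:5].tolist()+o[40::120].tolist()[:8]:print(u[k],v[k],P[v[k],u[k]].round(4))
"
```

```text
w1 308.8052388524789 2490
170 229 [ 0.5576 -0.1295  0.1756]
164 223 [ 0.562  -0.1275  0.1767]
171 242 [ 0.5505 -0.1287  0.177 ]
171 244 [ 0.5494 -0.1285  0.1773]
170 242 [ 0.5509 -0.1284  0.1778]
166 225 [ 0.5611 -0.1288  0.1781]
169 225 [ 0.5609 -0.1304  0.1782]
171 246 [ 0.5487 -0.1286  0.1783]
331 229 [ 0.5433 -0.2166  0.1785]
168 240 [ 0.5539 -0.129   0.182 ]
334 231 [ 0.5445 -0.2168  0.1843]
358 225 [ 0.5465 -0.229   0.1861]
343 229 [ 0.5465 -0.2206  0.1879]
159 232 [ 0.562  -0.1282  0.1896]
349 229 [ 0.5476 -0.2226  0.1915]
134 232 [ 0.5654 -0.1175  0.1932]
w2 308.8052388524789 8477
113 56 [ 0.6593 -0.1106  0.035 ]
33 66 [ 0.6613 -0.0697  0.035 ]
113 3 [ 0.6822 -0.1172  0.035 ]
58 62 [ 0.661  -0.0826  0.035 ]
62 61 [ 0.6612 -0.0848  0.035 ]
31 60 [ 0.6641 -0.0697  0.035 ]
93 43 [ 0.6667 -0.1025  0.035 ]
107 62 [ 0.657  -0.1068  0.035 ]
60 55 [ 0.664  -0.0847  0.035 ]
6 58 [ 0.667  -0.0579  0.0352]
81 56 [ 0.6618 -0.095   0.0353]
114 53 [ 0.6604 -0.1116  0.0355]
117 37 [ 0.6672 -0.1152  0.0356]
112 2 [ 0.6824 -0.1171  0.0358]
104 54 [ 0.6607 -0.1068  0.0359]
41 50 [ 0.6675 -0.0767  0.0361]
```

The camera places the fingertips about 26–30 mm above the reported TCP, where the spec says 11 mm below. The body is also about 36 mm higher than stated. I'll open the gripper, go down in steps and check the tip height in the wrist depth.

```bash
python3 -m inch '[{"x":-0.05,"y":0.1,"z":0,"yaw":0},{"x":0,"y":0,"z":0,"yaw":0},{"x":0,"y":0,"z":0,"yaw":0},{"x":0,"y":0,"z":0,"yaw":0},{"x":0,"y":0,"z":0,"yaw":0}]' 1 >/dev/null
python3 -m inch '[{"x":0,"y":0,"z":0,"yaw":0},{"x":0,"y":0,"z":0.2,"yaw":0},{"x":0,"y":0,"z":0.3,"yaw":0},{"x":0,"y":0,"z":0.3,"yaw":0},{"x":0,"y":0,"z":0.2,"yaw":0}]' 
python3 -m inch '[{"x":0,"y":0,"z":0.1,"yaw":0},{"x":0,"y":0,"z":0,"yaw":0},{"x":0,"y":0,"z":0,"yaw":0}]'
cat >> h.py <<'E'
def tips(save):
    "fingertip heights above TCP along z from wrist depth: histogram of near points in front of the pads"
    from plant import r
    s=r.get_state();p,P=look('wrist',save);t=s['tcp_pos'];a=np.radians(s['eef_rot'][2])
    D=P-t;X=D[...,0]*np.cos(a)+D[...,1]*np.sin(a);Y=D[...,0]*np.sin(a)-D[...,1]*np.cos(a)
    m=(X>4/1000)&(X<.013)&(abs(Y)<s['gripper_width']/2+.02)&(abs(Y)>s['gripper_width']/2-.002)&(P[...,2]>t[2]-.02)&(D[...,2]<.08)
    z=np.sort(D[...,2][m]);print("tips rel TCP z",len(z),z[:60:6].round(4))
    return P
E
python3 -c "
from h import *
P=tips('w3')
go(.551,-.166,-.016,-9.4)
Q=P.reshape(-1,3);Q=Q[(Q[:,2]>.014)&(Q[:,2]<.025)&(np.hypot(Q[:,0]-.55,Q[:,1]+.166)<.04)]
print(len(Q),np.median(Q[:,2]),rect(Q))"
```

```text
time_s: 5.72
tcp_pos: [0.552, -0.1666, -0.0075]
eef_rot: [179.0, 0.1, -9.6]
contact_force: [-0.4, 0.5, 0.5]
gripper_width: 0.0754
time_s: 5.97
tcp_pos: [0.5502, -0.1666, -0.0131]
eef_rot: [178.9, 0.4, -9.6]
contact_force: [0.5, 0.5, -0.1]
gripper_width: 0.087
tips rel TCP z 3051 [0.0144 0.0148 0.0149 0.0149 0.015  0.0151 0.0152 0.0153 0.0153 0.0154]
t 6.02 [ 0.5502 -0.1666 -0.013 ] rpy [178.9   0.4  -9.6] w 0.0872 F [0.4 1.  0.3] q1,6 [ 3. 76.]
  units x 0.03 y -0.03 z 0.12 yaw -0.05
3773 0.021453739382838066 (array([ 552.2, -165.5]), array([44.9, 47.3]), 52.2)
```

View pics/w3.png

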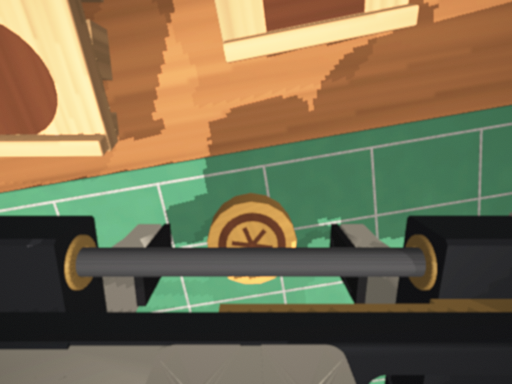

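TCP is now at z = -0.013 with no contact force, so the offset is real. I'll isolate the finger points to get the tip height.

```bash
python3 -c "
from h import *
for n in('w1','w3'):
  f=np.load(n+'.npz');P=cloud(f['d'],f['mtx'],f['pose'])
  for a,b in((100,180),(325,390)):
    Q=P[205:300,a:b];z=Q[...,2]; t=.1504 if n=='w1' else -.013
    z=z[(f['d'][205:300,a:b]<.21)&(f['d'][205:300,a:b]>0)]
    print(n,(np.sort(z)[[0,5,10,20,40,80,160]]-t).round(4))
"
```

```text
w1 [0.0252 0.0263 0.0266 0.0274 0.0287 0.0308 0.0335]
w1 [0.0276 0.0279 0.0283 0.0292 0.0305 0.0329 0.0356]
w3 [0.0143 0.0146 0.0148 0.0149 0.015  0.0151 0.0153]
w3 [0.0144 0.0146 0.0147 0.0148 0.0149 0.0151 0.0153]
```

```bash
python3 -m inch '[{"x":0,"y":0,"z":0.15,"yaw":0},{"x":0,"y":0,"z":0,"yaw":0},{"x":0,"y":0,"z":0,"yaw":0},{"x":0,"y":0,"z":0,"yaw":0},{"x":0,"y":0,"z":0,"yaw":0}]' -1 20
python3 -m inch '[{"x":0,"y":0,"z":0,"yaw":0},{"x":0,"y":0,"z":0,"yaw":0},{"x":0,"y":0,"z":0,"yaw":0},{"x":0,"y":0,"z":0,"yaw":0},{"x":0,"y":0,"z":0,"yaw":0}]'
```

```text
time_s: 6.43
tcp_pos: [0.5509, -0.1667, -0.0164]
eef_rot: [178.9, 0.3, -9.6]
contact_force: [-0.6, 0.1, -0.2]
gripper_width: 0.0597
time_s: 6.85
tcp_pos: [0.551, -0.1667, -0.0161]
eef_rot: [178.9, 0.2, -9.6]
contact_force: [1.6, -0.3, -1.2]
gripper_width: 0.047
```

```bash
python3 -m inch '[{"x":0,"y":0,"z":-0.5,"yaw":0},{"x":0,"y":0,"z":-1,"yaw":0},{"x":0,"y":0,"z":-1,"yaw":0},{"x":0,"y":0,"z":-1,"yaw":0},{"x":0,"y":0,"z":-0.5,"yaw":0}]'
python3 -c "
from h import *
go(.6535,-.07,.022,-9.4)"
```

```text
time_s: 7.27
tcp_pos: [0.5461, -0.1647, 0.0814]
eef_rot: [178.9, 1.1, -9.7]
contact_force: [1.5, 0.5, -3.7]
gripper_width: 0.0474
t 7.27 [ 0.5461 -0.1647  0.0814] rpy [178.9   1.1  -9.7] w 0.0474 F [ 1.5  0.5 -3.7] q1,6 [ 4. 76.]
  units x 3.60 y -4.46 z 2.37 yaw -0.08
```

```bash
python3 -m inch '[{"x":0.7,"y":-0.9,"z":0,"yaw":-0.05},{"x":0.8,"y":-0.9,"z":0,"yaw":0},{"x":0.8,"y":-0.9,"z":0,"yaw":0},{"x":0.7,"y":-0.9,"z":0,"yaw":0},{"x":0.6,"y":-0.8,"z":0,"yaw":0}]' >/dev/null
python3 -m inch '[{"x":0,"y":0,"z":0.1,"yaw":0},{"x":0,"y":0,"z":0.1,"yaw":0}]' >/dev/null
python3 -c "
from h import *
go(.6535,-.07,.022,-9.4)
P=look('wrist','w4')"
```

```text
t 7.85 [ 0.6565 -0.067   0.076 ] rpy [179.    0.9  -9.7] w 0.0472 F [-0.4 -0.5 -2.7] q1,6 [11. 68.]
  units x -0.10 y 0.14 z 2.16 yaw -0.07
```

```bash
python3 -m inch '[{"x":-0.1,"y":0.14,"z":0.5,"yaw":-0.05},{"x":0,"y":0,"z":0.5,"yaw":0},{"x":0,"y":0,"z":0.4,"yaw":0},{"x":0,"y":0,"z":0.3,"yaw":0},{"x":0,"y":0,"z":0,"yaw":0}]'
python3 -c "
from h import *
go(.6535,-.07,.022,-9.4)"
```

```text
time_s: 8.32
tcp_pos: [0.6487, -0.0729, 0.0301]
eef_rot: [179.0, 1.1, -9.6]
contact_force: [0.0, -0.3, -2.3]
gripper_width: 0.0472
t 8.32 [ 0.6487 -0.0729  0.0301] rpy [179.    1.1  -9.6] w 0.0472 F [ 0.  -0.3 -2.3] q1,6 [11. 69.]
  units x 0.17 y -0.15 z 0.32 yaw -0.05
```

```bash
python3 -m inch '[{"x":0.17,"y":-0.13,"z":0.15,"yaw":-0.05},{"x":0,"y":0,"z":0.15,"yaw":0},{"x":0,"y":0,"z":0.1,"yaw":0},{"x":0,"y":0,"z":0.1,"yaw":0},{"x":0,"y":0,"z":0.1,"yaw":0}]' -1 8
python3 -m inch '[{"x":0,"y":0,"z":0.1,"yaw":0},{"x":0,"y":0,"z":0.1,"yaw":0}]'
python3 -c "
from h import *
go(.6535,-.07,.012,-9.4)"
```

```text
time_s: 8.73
tcp_pos: [0.6526, -0.0712, 0.0151]
eef_rot: [179.0, 1.1, -9.4]
contact_force: [-3.8, 1.0, -0.3]
gripper_width: 0.0474
time_s: 8.9
tcp_pos: [0.6523, -0.0713, 0.0105]
eef_rot: [179.0, 1.1, -9.4]
contact_force: [-4.9, 1.5, 12.3]
gripper_width: 0.0475
t 8.90 [ 0.6523 -0.0713  0.0105] rpy [179.    1.1  -9.4] w 0.0475 F [-4.9  1.5 12.3] q1,6 [11. 69.]
  units x 0.04 y -0.06 z -0.06 yaw -0.00
```

```bash
python3 -m inch '[{"x":0,"y":0,"z":-0.1,"yaw":0},{"x":0,"y":0,"z":0,"yaw":0},{"x":0,"y":0,"z":0,"yaw":0},{"x":0,"y":0,"z":0,"yaw":0},{"x":0,"y":0,"z":0,"yaw":0}]' 0.6
python3 -m inch '[{"x":0,"y":0,"z":-0.5,"yaw":0},{"x":-0.3,"y":0,"z":-0.8,"yaw":0},{"x":-0.8,"y":0,"z":-0.8,"yaw":0},{"x":-0.8,"y":0,"z":-0.5,"yaw":0},{"x":0,"y":0,"z":0,"yaw":0}]'
cat >> h.py <<'E'
def deck(P,cx,cy,yaw,name=''):
    "top surface of die on a rest at (cx,cy): coordinates in the rest frame, mm"
    a=np.radians(yaw);D=(P-[cx,cy,0]);X=D[...,0]*np.cos(a)+D[...,1]*np.sin(a);Y=-D[...,0]*np.sin(a)+D[...,1]*np.cos(a)
    t=np.tan(np.radians(20));c=np.cos(np.radians(20)); H=(D[...,2]-.034-X*t)*c; U=X/c+H*np.sin(np.radians(20))*0+ H*0
    U=X*c+(D[...,2]-.034)*np.sin(np.radians(20))
    m=(abs(U)<.05)&(abs(Y)<.05)&(H>.012)&(H<.03)
    q=np.c_[U[m],Y[m]]
    A=np.c_[q,np.ones(len(q))];k=np.linalg.lstsq(A,H[m],rcond=None)[0]
    print(name,"n",len(q),"height %.1f"%(np.median(H[m])*1e3),"tilt deg",np.degrees(k[:2]).round(1),"upslope/lat mid",((q.max(0)+q.min(0))*500).round(1),"2-98",(np.percentile(q,[1,99],axis=0)*1e3).round(1).tolist(),"rect",rect(np.c_[q,q[:,0]]))
E
python3 -c "
from h import *
p,P=look('wrist','w5')
go(.6535,-.07,.012,-9.4)
deck(P,.6643,-.0718,-9.4,'big want -16,0')"
```

```text
time_s: 9.32
tcp_pos: [0.6564, -0.0711, 0.0153]
eef_rot: [179.0, 0.7, -9.3]
contact_force: [-0.3, 0.3, -0.6]
gripper_width: 0.0696
time_s: 9.73
tcp_pos: [0.6098, -0.0627, 0.0849]
eef_rot: [179.0, 0.8, -9.4]
contact_force: [-1.5, -0.2, -0.9]
gripper_width: 0.07
t 9.78 [ 0.6112 -0.0627  0.0845] rpy [179.    0.7  -9.3] w 0.0702 F [0.8 0.5 0.5] q1,6 [13. 67.]
  units x 1.72 y 0.01 z 2.90 yaw 0.01
big want -16,0 n 3228 height 18.5 tilt deg [-1.5 -0. ] upslope/lat mid [-8.5 -0.5] 2-98 [[-30.2, -22.5], [14.7, 21.5]] rect (array([-8.3, -0.6]), array([47.5, 47.4]), 10.7)
```

View pics/w5.png

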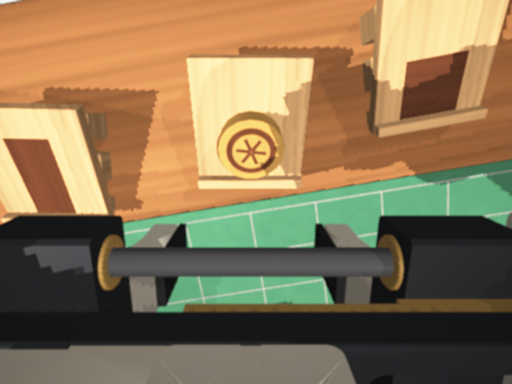

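The big die lies flat on its rest (centre about (250,150)), with 0.5 mm lateral error, but it sits 7.7 mm uphill of the cleat. I'll push it down with closed fingers.

```bash
python3 -m inch '[{"x":0.6,"y":0,"z":0,"yaw":0},{"x":0.7,"y":0,"z":0,"yaw":0},{"x":0.7,"y":0,"z":0,"yaw":0},{"x":0.7,"y":0,"z":0,"yaw":0},{"x":0.5,"y":0,"z":0,"yaw":0}]' -1 20 >/dev/null
python3 -m inch '[{"x":0,"y":0,"z":0.2,"yaw":0},{"x":0,"y":0,"z":0.2,"yaw":0},{"x":0,"y":0,"z":0.2,"yaw":0},{"x":0,"y":0,"z":0.2,"yaw":0},{"x":0,"y":0,"z":0,"yaw":0}]' 
python3 -c "
from h import *
go(.691,-.0762,.0245,-9.4)"
```

```text
time_s: 10.62
tcp_pos: [0.6945, -0.0768, 0.0638]
eef_rot: [179.0, 0.6, -9.3]
contact_force: [0.4, 0.2, -0.7]
gripper_width: 0.0088
t 10.62 [ 0.6945 -0.0768  0.0638] rpy [179.    0.6  -9.3] w 0.0088 F [ 0.4  0.2 -0.7] q1,6 [10. 70.]
  units x -0.14 y 0.00 z 1.57 yaw 0.03
```

```bash
python3 -m inch '[{"x":0,"y":0,"z":0.4,"yaw":0},{"x":0,"y":0,"z":0.4,"yaw":0},{"x":0,"y":0,"z":0.4,"yaw":0},{"x":0,"y":0,"z":0.3,"yaw":0},{"x":0,"y":0,"z":0,"yaw":0}]' 
python3 -c "
from h import *
go(.6778,-.074,.0195,-9.4)"
```

```text
time_s: 11.03
tcp_pos: [0.6921, -0.0769, 0.0225]
eef_rot: [179.0, 0.6, -9.3]
contact_force: [0.3, -0.5, -1.0]
gripper_width: 0.0007
t 11.03 [ 0.6921 -0.0769  0.0225] rpy [179.    0.6  -9.3] w 0.0007 F [ 0.3 -0.5 -1. ] q1,6 [10. 70.]
  units x -0.58 y -0.02 z 0.12 yaw 0.03
```

```bash
python3 -m inch '[{"x":-0.15,"y":0,"z":0,"yaw":0},{"x":-0.15,"y":0,"z":0.03,"yaw":0},{"x":-0.12,"y":0,"z":0.03,"yaw":0},{"x":-0.1,"y":0,"z":0.03,"yaw":0},{"x":0,"y":0,"z":0,"yaw":0}]' 
python3 -c "
from h import *
go(.6778,-.074,.0195,-9.4)"
```

```text
time_s: 11.45
tcp_pos: [0.6782, -0.0747, 0.02]
eef_rot: [179.0, 0.6, -9.3]
contact_force: [-0.7, 0.2, -0.4]
gripper_width: 0.0004
t 11.45 [ 0.6782 -0.0747  0.02  ] rpy [179.    0.6  -9.3] w 0.0004 F [-0.7  0.2 -0.4] q1,6 [10. 70.]
  units x -0.02 y -0.03 z 0.02 yaw 0.04
```

Push on in small steps until the force rises.

```bash
python3 -m inch '[{"x":-0.08,"y":0,"z":0.02,"yaw":0},{"x":-0.08,"y":0,"z":0.02,"yaw":0}]' 
python3 -m inch '[{"x":-0.08,"y":0,"z":0.02,"yaw":0},{"x":0,"y":0,"z":0,"yaw":0}]' 
python3 -c "
from h import *
p,P=look('top','t2')
go(.6778,-.074,.0195,-9.4)
i=p[70:180,250:350]; cv2.imwrite('pics/c4.png',cv2.resize(i,None,fx=5,fy=5)[:,:,::-1])
p,P=look('wrist','w6');deck(P,.6643,-.0718,-9.4,'big')
p,P=look('side','s2');deck(P,.6643,-.0718,-9.4,'big')"
```

```text
time_s: 11.62
tcp_pos: [0.6757, -0.074, 0.0203]
eef_rot: [179.0, 0.4, -9.2]
contact_force: [4.2, -1.4, 1.5]
gripper_width: 0.0006
time_s: 11.78
tcp_pos: [0.6761, -0.0734, 0.0214]
eef_rot: [179.1, 0.1, -9.2]
contact_force: [0.6, 0.2, -0.7]
gripper_width: 0.0001
t 11.83 [ 0.6759 -0.0734  0.0214] rpy [ 1.791e+02  1.000e-01 -9.200e+00] w 0.0006 F [3.6 0.6 0.6] q1,6 [11. 69.]
  units x 0.08 y 0.01 z 0.08 yaw 0.06
big n 407 height 20.3 tilt deg [3.6 0.9] upslope/lat mid [4.1 1.2] 2-98 [[-24.7, -5.0], [34.2, 7.6]] rect (array([ 4.5, -1.8]), array([60.8, 13. ]), 6.9)
big n 426 height 18.7 tilt deg [1.5 4.1] upslope/lat mid [-5.1 -0.3] 2-98 [[-38.3, -24.0], [25.1, 21.9]] rect (array([-7.4,  1.7]), array([64.7, 48.3]), 12.9)
```

```bash
python3 -m inch '[{"x":0.1,"y":0,"z":-0.5,"yaw":0},{"x":0,"y":0,"z":-1,"yaw":0},{"x":-0.5,"y":0,"z":-1,"yaw":0},{"x":-1,"y":0,"z":-0.5,"yaw":0},{"x":-1,"y":0,"z":0,"yaw":0}]' 1 20
python3 -m inch '[{"x":-1,"y":0,"z":0,"yaw":-0.5},{"x":-0.5,"y":0,"z":0,"yaw":-0.5},{"x":0,"y":0,"z":0,"yaw":0}]' 
python3 -c "
from h import *
p,P=look('wrist','w7');deck(P,.6643,-.0718,-9.4,'big want -16,0')
go(.4738,-.0612,-.0175,11.6)
Q=P.reshape(-1,3);Q=Q[(Q[:,2]>.014)&(Q[:,2]<.025)&(np.hypot(Q[:,0]-.474,Q[:,1]+.061)<.03)];print(len(Q),rect(Q))"
```

```text
time_s: 12.35
tcp_pos: [0.6131, -0.0636, 0.094]
eef_rot: [178.9, 0.9, -9.3]
contact_force: [1.0, 0.9, 0.9]
gripper_width: 0.0283
time_s: 12.6
tcp_pos: [0.5679, -0.0577, 0.0949]
eef_rot: [179.0, 1.3, -5.2]
contact_force: [-1.0, 0.1, 0.4]
gripper_width: 0.0486
big want -16,0 n 3423 height 18.5 tilt deg [-0.9 -0.1] upslope/lat mid [-15.6  -0.2] 2-98 [[-37.8, -22.2], [7.2, 21.8]] rect (array([-15.6,  -0.2]), array([47.1, 47.3]), 87.7)
t 12.65 [ 0.569  -0.0578  0.095 ] rpy [179.    1.3  -5.3] w 0.0526 F [-0.4 -0.7  0.2] q1,6 [14. 70.]
  units x -3.78 y 0.49 z 4.50 yaw -4.23
596 (array([472.1, -61.1]), array([28.9, 25.2]), 83.1)
```

View pics/w7.png

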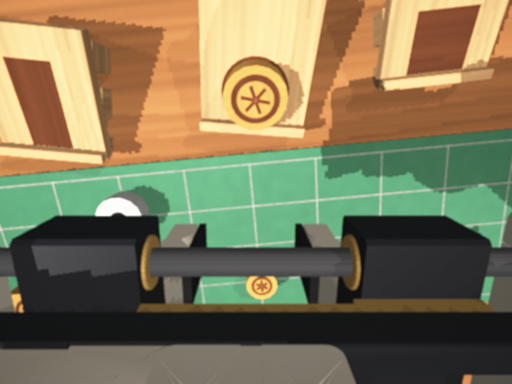

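Big die seated: it measures 15.6 mm down-slope against 16 wanted, and −0.2 mm lateral. Next is the small die.

```bash
python3 -m inch '[{"x":-0.8,"y":0.1,"z":0,"yaw":-1},{"x":-0.8,"y":0,"z":0,"yaw":-1},{"x":-0.8,"y":0,"z":0,"yaw":-1},{"x":-0.8,"y":0,"z":0,"yaw":-1},{"x":-0.5,"y":0,"z":0.3,"yaw":-0.2}]' 0.4 >/dev/null
python3 -m inch '[{"x":0,"y":0,"z":0.7,"yaw":0},{"x":0,"y":0,"z":0.7,"yaw":0}]' >/dev/null
python3 -c "
from h import *
go(.4732,-.0612,-.0175,11.6)"
```

```text
t 13.23 [ 0.4769 -0.0648  0.0551] rpy [179.3   1.5  11.9] w 0.0614 F [ 0.2  0.2 -0.1] q1,6 [16. 85.]
  units x -0.12 y -0.17 z 2.91 yaw 0.08
```

```bash
python3 -m inch '[{"x":-0.1,"y":-0.17,"z":0.6,"yaw":0.08},{"x":0,"y":0,"z":0.6,"yaw":0},{"x":0,"y":0,"z":0.6,"yaw":0},{"x":0,"y":0,"z":0.4,"yaw":0},{"x":0,"y":0,"z":0,"yaw":0}]' >/dev/null
python3 -c "
from h import *
go(.4732,-.0612,-.0175,11.6)"
```

```text
t 13.65 [ 0.4721 -0.063  -0.006 ] rpy [179.3   1.9  11.2] w 0.0614 F [-0.5 -0.5 -0.1] q1,6 [17. 84.]
  units x 0.06 y -0.06 z 0.46 yaw -0.11
```

```bash
python3 -m inch '[{"x":0.05,"y":-0.05,"z":0.2,"yaw":-0.1},{"x":0,"y":0,"z":0.2,"yaw":0},{"x":0,"y":0,"z":0.05,"yaw":0},{"x":0,"y":0,"z":0,"yaw":0},{"x":0,"y":0,"z":0,"yaw":0}]' >/dev/null
python3 -m inch '[{"x":0,"y":0,"z":0,"yaw":0},{"x":0,"y":0,"z":0,"yaw":0},{"x":0,"y":0,"z":0,"yaw":0},{"x":0,"y":0,"z":0,"yaw":0},{"x":0,"y":0,"z":0,"yaw":0}]' -1 20
python3 -m inch '[{"x":0,"y":0,"z":0,"yaw":0},{"x":0,"y":0,"z":0,"yaw":0}]'
python3 -m inch '[{"x":0,"y":0,"z":-0.4,"yaw":0},{"x":0,"y":0,"z":-1,"yaw":0},{"x":0,"y":0,"z":-1,"yaw":0},{"x":0,"y":0,"z":-1,"yaw":0},{"x":0,"y":0,"z":-0.8,"yaw":0}]'
python3 -c "
from h import *
go(.6635,.207,.0,11.6)"
```

```text
time_s: 14.48
tcp_pos: [0.4759, -0.0614, -0.0164]
eef_rot: [179.3, 1.8, 11.5]
contact_force: [-0.5, -0.1, 0.5]
gripper_width: 0.0331
time_s: 14.65
tcp_pos: [0.4758, -0.0614, -0.0163]
eef_rot: [179.3, 1.8, 11.5]
contact_force: [-0.1, 0.1, -1.4]
gripper_width: 0.0292
time_s: 15.07
tcp_pos: [0.4735, -0.0606, 0.087]
eef_rot: [179.3, 2.6, 11.4]
contact_force: [0.6, 0.5, -1.3]
gripper_width: 0.0291
t 15.07 [ 0.4735 -0.0606  0.087 ] rpy [179.3   2.6  11.4] w 0.0291 F [ 0.6  0.5 -1.3] q1,6 [17. 84.]
  units x 9.57 y -8.99 z 3.48 yaw -0.05
```

```bash
python3 -m inch '[{"x":0.7,"y":-0.7,"z":0,"yaw":0},{"x":1,"y":-0.9,"z":0,"yaw":0},{"x":1,"y":-0.9,"z":0,"yaw":0},{"x":1,"y":-0.9,"z":0,"yaw":0},{"x":1,"y":-0.9,"z":0,"yaw":0}]' >/dev/null
python3 -m inch '[{"x":1,"y":-0.9,"z":0,"yaw":0},{"x":1,"y":-0.9,"z":0,"yaw":0},{"x":1,"y":-0.9,"z":0,"yaw":0},{"x":0.9,"y":-0.9,"z":0,"yaw":0},{"x":0.5,"y":-0.5,"z":0,"yaw":0}]' >/dev/null
python3 -m inch '[{"x":0,"y":0,"z":0.2,"yaw":0},{"x":0,"y":0,"z":0.2,"yaw":0}]' >/dev/null
python3 -c "
from h import *
go(.667,.2077,.013,11.6)"
```

```text
t 16.07 [0.6622 0.2023 0.0684] rpy [179.4   2.2  11.2] w 0.0289 F [ 0.3 -0.3 -1.1] q1,6 [33. 69.]
  units x 0.23 y -0.17 z 2.22 yaw -0.09
```

```bash
python3 -m inch '[{"x":0.2,"y":-0.17,"z":0.5,"yaw":-0.09},{"x":0,"y":0,"z":0.5,"yaw":0},{"x":0,"y":0,"z":0.5,"yaw":0},{"x":0,"y":0,"z":0.3,"yaw":0},{"x":0,"y":0,"z":0,"yaw":0}]' >/dev/null
python3 -c "
from h import *
go(.667,.2077,.013,11.6)"
```

```text
t 16.48 [0.6609 0.2035 0.0156] rpy [179.4   2.6  11.5] w 0.0288 F [-0.1  0.3 -1.7] q1,6 [33. 69.]
  units x 0.27 y -0.12 z 0.10 yaw -0.02
```

```bash
python3 -m inch '[{"x":0.27,"y":-0.12,"z":0,"yaw":0},{"x":0,"y":0,"z":0.08,"yaw":0},{"x":0,"y":0,"z":0.1,"yaw":0},{"x":0,"y":0,"z":0,"yaw":0}]' -1 8
python3 -c "
from h import *
go(.667,.2077,.008,11.6)"
```

```text
time_s: 16.82
tcp_pos: [0.6664, 0.2064, 0.011]
eef_rot: [179.3, 2.7, 11.4]
contact_force: [-0.5, 1.0, 0.2]
gripper_width: 0.0294
t 16.82 [0.6664 0.2064 0.011 ] rpy [179.3   2.7  11.4] w 0.0294 F [-0.5  1.   0.2] q1,6 [33. 69.]
  units x 0.03 y -0.05 z 0.12 yaw -0.04
```

```bash
python3 -m inch '[{"x":0,"y":-0.05,"z":0.1,"yaw":0},{"x":0,"y":0,"z":0.1,"yaw":0},{"x":0,"y":0,"z":0.07,"yaw":0}]'
python3 -m inch '[{"x":0,"y":0,"z":-0.05,"yaw":0},{"x":0,"y":0,"z":0,"yaw":0},{"x":0,"y":0,"z":0,"yaw":0},{"x":0,"y":0,"z":0,"yaw":0},{"x":0,"y":0,"z":0,"yaw":0}]' 0.2
python3 -m inch '[{"x":0,"y":0,"z":-0.5,"yaw":0},{"x":-0.3,"y":0,"z":-0.8,"yaw":0},{"x":-0.8,"y":0,"z":-0.8,"yaw":0},{"x":-0.8,"y":0,"z":-0.5,"yaw":0},{"x":0,"y":0,"z":0,"yaw":0}]'
python3 -c "
from h import *
p,P=look('wrist','w8')
go(.6635,.207,.012,11.6)
deck(P,.6861,.2116,11.6,'small want -25,0')"
```

```text
time_s: 17.07
tcp_pos: [0.6651, 0.2065, 0.0062]
eef_rot: [179.3, 2.7, 11.4]
contact_force: [-3.7, -0.3, 2.7]
gripper_width: 0.0292
time_s: 17.48
tcp_pos: [0.6679, 0.2082, 0.0082]
eef_rot: [179.4, 2.4, 11.5]
contact_force: [0.1, 0.7, 0.3]
gripper_width: 0.0518
time_s: 17.9
tcp_pos: [0.6237, 0.1996, 0.0788]
eef_rot: [179.3, 2.4, 11.5]
contact_force: [-0.1, 0.2, 0.0]
gripper_width: 0.0525
t 17.95 [0.625  0.1999 0.0782] rpy [179.3   2.4  11.5] w 0.0524 F [0.9 0.4 0.2] q1,6 [35. 67.]
  units x 1.57 y 0.03 z 2.65 yaw -0.03
small want -25,0 n 1280 height 18.1 tilt deg [-3.5  0. ] upslope/lat mid [-21.6  -0.2] 2-98 [[-35.2, -14.1], [-7.5, 13.5]] rect (array([-21.5,  -0.3]), array([28.9, 29.4]), 78.7)
```

View pics/w8.png

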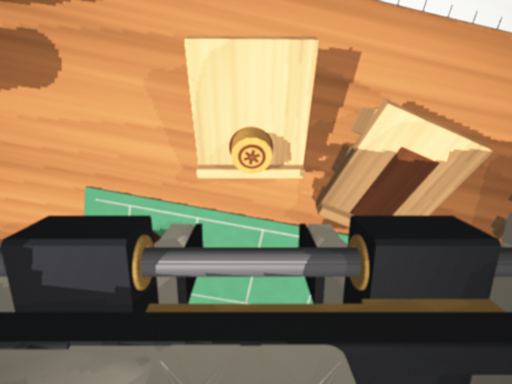

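The small die lies flat at (251,152) and needs about 3.5 mm more down-slope. I'll push it the same way.

```bash
python3 -m inch '[{"x":0.5,"y":0,"z":0,"yaw":0},{"x":0.6,"y":0,"z":0,"yaw":0},{"x":0.6,"y":0,"z":0,"yaw":0},{"x":0.6,"y":0,"z":0,"yaw":0},{"x":0.4,"y":0,"z":0,"yaw":0}]' -1 20 >/dev/null
python3 -m inch '[{"x":0,"y":0,"z":0.3,"yaw":0},{"x":0,"y":0,"z":0.3,"yaw":0},{"x":0,"y":0,"z":0.3,"yaw":0},{"x":0,"y":0,"z":0.2,"yaw":0},{"x":0,"y":0,"z":0,"yaw":0}]' >/dev/null
python3 -c "
from h import *
go(.6895,.2123,.019,11.6)"
```

```text
t 18.78 [0.6948 0.2138 0.046 ] rpy [179.4   2.3  11.5] w 0.0007 F [-0.5 -0.1 -1.7] q1,6 [32. 69.]
  units x -0.22 y 0.02 z 1.08 yaw -0.03
```

```bash
python3 -m inch '[{"x":-0.1,"y":0,"z":0.4,"yaw":0},{"x":0,"y":0,"z":0.4,"yaw":0},{"x":0,"y":0,"z":0.2,"yaw":0},{"x":0,"y":0,"z":0,"yaw":0}]' 
python3 -m inch '[{"x":-0.12,"y":0,"z":0.02,"yaw":0},{"x":-0.1,"y":0,"z":0.04,"yaw":0},{"x":-0.08,"y":0,"z":0.04,"yaw":0}]' 
python3 -c "
from h import *
go(.6809,.2105,.0143,11.6)"
```

```text
time_s: 19.12
tcp_pos: [0.6896, 0.2125, 0.0183]
eef_rot: [179.3, 2.4, 11.5]
contact_force: [-0.0, -0.6, -0.6]
gripper_width: 0.0005
time_s: 19.37
tcp_pos: [0.6818, 0.2109, 0.0159]
eef_rot: [179.3, 2.4, 11.5]
contact_force: [0.8, -0.1, 0.2]
gripper_width: 0.0003
t 19.37 [0.6818 0.2109 0.0159] rpy [179.3   2.4  11.5] w 0.0003 F [ 0.8 -0.1  0.2] q1,6 [33. 69.]
  units x -0.04 y 0.01 z 0.06 yaw -0.01
```

```bash
python3 -m inch '[{"x":-0.06,"y":0,"z":0.04,"yaw":0},{"x":-0.06,"y":0,"z":0.02,"yaw":0}]' 
python3 -m inch '[{"x":-0.08,"y":0,"z":0.02,"yaw":0}]' 
python3 -m inch '[{"x":-0.08,"y":0,"z":0.02,"yaw":0}]'
```

```text
time_s: 19.53
tcp_pos: [0.6797, 0.2108, 0.0156]
eef_rot: [179.4, 2.2, 11.6]
contact_force: [4.4, 0.2, 2.5]
gripper_width: 0.0008
time_s: 19.62
tcp_pos: [0.6792, 0.211, 0.0162]
eef_rot: [179.4, 2.0, 11.6]
contact_force: [3.6, 1.0, 2.3]
gripper_width: 0.0006
time_s: 19.7
tcp_pos: [0.6786, 0.2112, 0.0169]
eef_rot: [179.4, 1.8, 11.6]
contact_force: [3.8, 1.6, 1.5]
gripper_width: 0.0009
```

```bash
python3 -m inch '[{"x":0.1,"y":0,"z":-0.5,"yaw":0},{"x":0,"y":0,"z":-1,"yaw":0},{"x":-0.5,"y":0,"z":-1,"yaw":0},{"x":-1,"y":0,"z":-0.5,"yaw":0.5},{"x":-1,"y":0,"z":-0.3,"yaw":1}]' 0.6 20
python3 -m inch '[{"x":-1,"y":0,"z":0,"yaw":0.7},{"x":-0.8,"y":0,"z":0,"yaw":0.5},{"x":0,"y":0,"z":0,"yaw":0}]' >/dev/null
python3 -c "
from h import *
p,P=look('wrist','w9');deck(P,.6861,.2116,11.6,'small want -25,0')
go(.4675,.162,-.0175,0.5)
Q=P.reshape(-1,3);Q=Q[(Q[:,2]>.014)&(Q[:,2]<.025)&(np.hypot(Q[:,0]-.468,Q[:,1]-.162)<.04)];print(len(Q),rect(Q))"
```

```text
time_s: 20.12
tcp_pos: [0.6194, 0.1993, 0.1024]
eef_rot: [179.0, 2.4, 5.5]
contact_force: [-0.5, -0.4, -0.1]
gripper_width: 0.0284
small want -25,0 n 1243 height 18.2 tilt deg [-2.1 -0.4] upslope/lat mid [-24.1   0.2] 2-98 [[-37.7, -13.6], [-9.8, 13.7]] rect (array([-23.8,  -0. ]), array([28.4, 29.8]), 76.0)
t 20.42 [0.5706 0.1949 0.11  ] rpy [178.9   2.2   0.3] w 0.0520 F [ 0.6  0.1 -0.6] q1,6 [37. 53.]
  units x -4.13 y 1.30 z 5.10 yaw -0.06
859 (array([462.1, 162. ]), array([26.4, 40. ]), 0.4)
```

```bash
python3 -c "
from h import *
p=np.load('w9.npz')['p'];cv2.imwrite('pics/c5.png',cv2.resize(p[0:200,180:400],None,fx=3,fy=3,interpolation=cv2.INTER_CUBIC)[:,:,::-1])
f=np.load('w9.npz');P=cloud(f['d'],f['mtx'],f['pose']);a=np.radians(11.6);D=P-[.6861,.2116,0]
X=D[...,0]*np.cos(a)+D[...,1]*np.sin(a);Y=-D[...,0]*np.sin(a)+D[...,1]*np.cos(a);c,s=np.cos(np.radians(20)),np.sin(np.radians(20))
U=X*c+(D[...,2]-.034)*s;H=-X*s+(D[...,2]-.034)*c
m=(abs(Y)>.02)&(abs(Y)<.04)&(H>.006)&(H<.012)&(abs(U)<.06);print('cleat U',np.percentile(U[m]*1e3,[2,50,98]),m.sum())
m=(abs(Y)<.03)&(abs(U)<.06)&(abs(H)<.003);print('deck H',np.median(H[m]))
f=np.load('w7.npz');P=cloud(f['d'],f['mtx'],f['pose']);a=np.radians(-9.4);D=P-[.6643,-.0718,0]
X=D[...,0]*np.cos(a)+D[...,1]*np.sin(a);Y=-D[...,0]*np.sin(a)+D[...,1]*np.cos(a)
U=X*c+(D[...,2]-.034)*s;H=-X*s+(D[...,2]-.034)*c
m=(abs(Y)>.03)&(abs(Y)<.04)&(H>.006)&(H<.012)&(abs(U)<.06);print('big cleat U',np.percentile(U[m]*1e3,[2,50,98]),m.sum())
"
```

```text
cleat U [-46.98484182 -42.52634767 -38.99119681] 510
deck H 6.606516595152566e-05
big cleat U [-47.29107804 -42.86967178 -39.54436195] 265
```

View pics/c5.png

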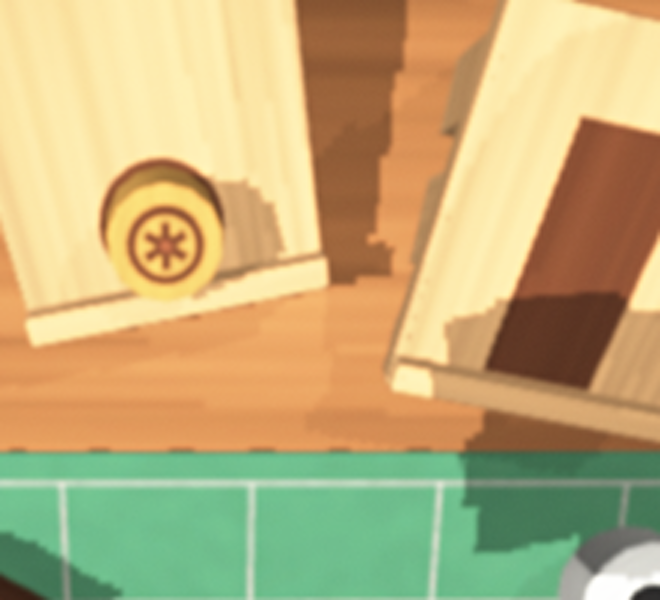

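The small die is against its cleat: its edge is at −39.1 mm and the cleat face at −39.0 mm. Now the square die.

```bash
python3 -m inch '[{"x":-0.8,"y":0.3,"z":0.2,"yaw":0},{"x":-0.8,"y":0.3,"z":0.3,"yaw":0},{"x":-0.8,"y":0.3,"z":0.4,"yaw":0},{"x":-0.8,"y":0.2,"z":0.5,"yaw":0},{"x":-0.5,"y":0.1,"z":0.5,"yaw":0}]' >/dev/null
python3 -m inch '[{"x":0,"y":0,"z":0.5,"yaw":0},{"x":0,"y":0,"z":0.3,"yaw":0},{"x":0,"y":0,"z":0,"yaw":0}]' >/dev/null
python3 -c "
from h import *
go(.4675,.162,-.0175,0.7)"
```

```text
t 21.08 [0.4748 0.1617 0.0479] rpy [178.8   2.2   0.5] w 0.0699 F [ 0.3 -1.2  0.6] q1,6 [41. 50.]
  units x -0.29 y -0.02 z 2.62 yaw -0.04
```

```bash
python3 -m inch '[{"x":-0.2,"y":0,"z":0.6,"yaw":0},{"x":0,"y":0,"z":0.6,"yaw":0},{"x":0,"y":0,"z":0.5,"yaw":0},{"x":0,"y":0,"z":0.4,"yaw":0},{"x":0,"y":0,"z":0,"yaw":0}]' >/dev/null
python3 -c "
from h import *
go(.4675,.162,-.0175,0.7)"
```

```text
t 21.50 [ 0.4728  0.1628 -0.004 ] rpy [178.9   2.1   0.6] w 0.0701 F [-0.3  0.3  0.3] q1,6 [41. 50.]
  units x -0.21 y 0.03 z 0.54 yaw -0.02
```

```bash
python3 -m inch '[{"x":-0.22,"y":0.03,"z":0.2,"yaw":0},{"x":0,"y":0,"z":0.2,"yaw":0},{"x":0,"y":0,"z":0.12,"yaw":0},{"x":0,"y":0,"z":0,"yaw":0},{"x":0,"y":0,"z":0,"yaw":0}]'
python3 -m inch '[{"x":0,"y":0,"z":0,"yaw":0},{"x":0,"y":0,"z":0,"yaw":0},{"x":0,"y":0,"z":0,"yaw":0},{"x":0,"y":0,"z":0,"yaw":0},{"x":0,"y":0,"z":0,"yaw":0}]' -1 20
python3 -m inch '[{"x":0,"y":0,"z":0,"yaw":0},{"x":0,"y":0,"z":0,"yaw":0}]'
```

```text
time_s: 21.92
tcp_pos: [0.4683, 0.1626, -0.0165]
eef_rot: [178.9, 2.0, 0.7]
contact_force: [0.9, 0.2, 0.6]
gripper_width: 0.0702
time_s: 22.33
tcp_pos: [0.4692, 0.1632, -0.0152]
eef_rot: [179.0, 1.9, 0.7]
contact_force: [-0.1, -1.3, 0.0]
gripper_width: 0.0423
time_s: 22.5
tcp_pos: [0.4691, 0.1632, -0.0152]
eef_rot: [179.0, 1.9, 0.7]
contact_force: [0.2, -0.3, -2.2]
gripper_width: 0.04
```

```bash
python3 -m inch '[{"x":0,"y":0,"z":-0.4,"yaw":0},{"x":0,"y":0,"z":-1,"yaw":0},{"x":0,"y":0,"z":-1,"yaw":0},{"x":0,"y":0,"z":-1,"yaw":0},{"x":0,"y":0.3,"z":-0.8,"yaw":0}]'
python3 -m inch '[{"x":0.4,"y":0.8,"z":0,"yaw":0},{"x":0.5,"y":1,"z":0,"yaw":0},{"x":0.6,"y":1,"z":0,"yaw":0},{"x":0.6,"y":1,"z":0,"yaw":0},{"x":0.6,"y":1,"z":0,"yaw":0}]'
python3 -m inch '[{"x":0.6,"y":1,"z":0,"yaw":0},{"x":0.6,"y":1,"z":0,"yaw":0},{"x":0.6,"y":1,"z":0,"yaw":0},{"x":0.6,"y":1,"z":0,"yaw":0},{"x":0.6,"y":1,"z":0,"yaw":0}]'
python3 -c "
from h import *
go(.6749,-.2109,.018,1.1)"
```

```text
time_s: 22.92
tcp_pos: [0.4685, 0.155, 0.0905]
eef_rot: [178.6, 2.5, 0.6]
contact_force: [1.4, 0.2, -2.6]
gripper_width: 0.0395
time_s: 23.33
tcp_pos: [0.5408, 0.0369, 0.1012]
eef_rot: [179.0, 1.9, 1.1]
contact_force: [0.2, -0.3, -2.8]
gripper_width: 0.0399
time_s: 23.75
tcp_pos: [0.6195, -0.0934, 0.1042]
eef_rot: [179.1, 1.9, 1.1]
contact_force: [0.8, 0.2, -2.4]
gripper_width: 0.0399
t 23.75 [ 0.6195 -0.0934  0.1042] rpy [179.1   1.9   1.1] w 0.0399 F [ 0.8  0.2 -2.4] q1,6 [10. 81.]
  units x 2.12 y 4.74 z 3.45 yaw 0.01
```

```bash
python3 -m inch '[{"x":0.5,"y":1,"z":0,"yaw":0},{"x":0.5,"y":1,"z":0.2,"yaw":0},{"x":0.4,"y":1,"z":0.3,"yaw":0},{"x":0.4,"y":0.8,"z":0.4,"yaw":0},{"x":0.2,"y":0.6,"z":0.4,"yaw":0}]' >/dev/null
python3 -m inch '[{"x":0,"y":0,"z":0.4,"yaw":0},{"x":0,"y":0,"z":0.3,"yaw":0},{"x":0,"y":0,"z":0,"yaw":0}]' >/dev/null
python3 -c "
from h import *
go(.6749,-.2109,.018,1.1)"
```

```text
t 24.42 [ 0.671  -0.2147  0.053 ] rpy [179.1   2.1   0.7] w 0.0396 F [ 0.   0.1 -2.1] q1,6 [-1. 91.]
  units x 0.16 y -0.15 z 1.40 yaw -0.09
```

```bash
python3 -m inch '[{"x":0.16,"y":-0.15,"z":0.4,"yaw":-0.09},{"x":0,"y":0,"z":0.4,"yaw":0},{"x":0,"y":0,"z":0.3,"yaw":0},{"x":0,"y":0,"z":0,"yaw":0}]' -1 8 >/dev/null
python3 -c "
from h import *
go(.6749,-.2109,.018,1.1)"
```

```text
t 24.75 [ 0.6737 -0.2078  0.0237] rpy [179.1   2.1   1.3] w 0.0399 F [-0.9 -0.4 -3.3] q1,6 [-1. 91.]
  units x 0.05 y 0.13 z 0.23 yaw 0.05
```

```bash
python3 -m inch '[{"x":0.05,"y":0.12,"z":0.1,"yaw":0.05},{"x":0,"y":0,"z":0.15,"yaw":0},{"x":0,"y":0,"z":0.1,"yaw":0},{"x":0,"y":0,"z":0.1,"yaw":0},{"x":0,"y":0,"z":0.1,"yaw":0}]'
python3 -c "
from h import *
go(.6749,-.2109,.0105,1.1)"
```

```text
time_s: 25.17
tcp_pos: [0.6737, -0.2101, 0.0112]
eef_rot: [179.1, 2.2, 1.2]
contact_force: [-3.1, 1.2, 1.4]
gripper_width: 0.0402
t 25.17 [ 0.6737 -0.2101  0.0112] rpy [179.1   2.2   1.2] w 0.0402 F [-3.1  1.2  1.4] q1,6 [-1. 91.]
  units x 0.05 y 0.03 z 0.03 yaw 0.03
```

```bash
python3 -m inch '[{"x":0,"y":0.03,"z":0.08,"yaw":0}]'
python3 -m inch '[{"x":0,"y":0,"z":-0.08,"yaw":0},{"x":0,"y":0,"z":0,"yaw":0},{"x":0,"y":0,"z":0,"yaw":0},{"x":0,"y":0,"z":0,"yaw":0},{"x":0,"y":0,"z":0,"yaw":0}]' 0.4
python3 -m inch '[{"x":0,"y":0,"z":-0.5,"yaw":0},{"x":-0.3,"y":0,"z":-0.8,"yaw":0},{"x":-0.8,"y":0,"z":-0.8,"yaw":0},{"x":-0.8,"y":0,"z":-0.5,"yaw":0},{"x":0,"y":0,"z":0,"yaw":0}]' >/dev/null
python3 -c "
from h import *
p,P=look('wrist','w10')
go(.6749,-.2109,.012,1.1)
deck(P,.6897,-.2106,1.1,'sq want -20,0')"
```

```text
time_s: 25.25
tcp_pos: [0.6739, -0.2102, 0.01]
eef_rot: [179.1, 2.1, 1.2]
contact_force: [-4.6, 9.6, 13.0]
gripper_width: 0.0396
time_s: 25.67
tcp_pos: [0.6776, -0.2106, 0.0136]
eef_rot: [179.1, 1.7, 1.3]
contact_force: [0.2, -0.1, -0.5]
gripper_width: 0.0608
t 26.13 [ 0.6324 -0.2111  0.0827] rpy [179.    1.8   1.3] w 0.0612 F [ 0.4 -0.5  0. ] q1,6 [-1. 92.]
  units x 1.70 y 0.03 z 2.83 yaw 0.05
sq want -20,0 n 2930 height 18.4 tilt deg [-1.9 -0.1] upslope/lat mid [-13.7   1.7] 2-98 [[-33.4, -17.8], [6.2, 21.2]] rect (array([-13.8,   1.6]), array([40.8, 39.9]), 0.4)
```

View pics/w10.png

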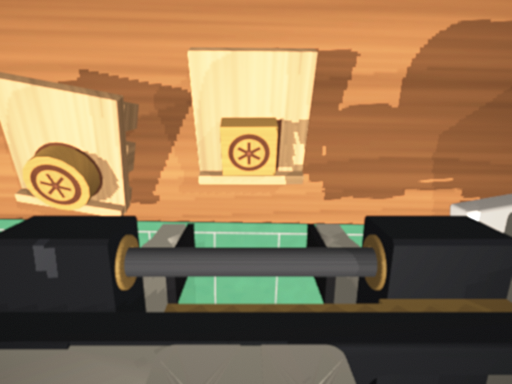

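The square die is flat at (249,147), 6.3 mm uphill and 1.7 mm off laterally. I'll regrip it lightly, shifted by −1.7 mm, and slide it down to the cleat. That fixes both errors.

```bash
python3 -m inch '[{"x":0.6,"y":0.05,"z":0,"yaw":0},{"x":0.7,"y":0.03,"z":0.3,"yaw":0},{"x":0.4,"y":0,"z":0.5,"yaw":0},{"x":0,"y":0,"z":0.5,"yaw":0},{"x":0,"y":0,"z":0.3,"yaw":0}]' >/dev/null
python3 -c "
from h import *
go(.6765,-.2123,.0136,1.1)"
```

```text
t 26.55 [ 0.6786 -0.2133  0.0437] rpy [179.    1.4   1.3] w 0.0614 F [-0.7  0.3 -1. ] q1,6 [-1. 92.]
  units x -0.08 y -0.04 z 1.20 yaw 0.05
```

```bash
python3 -m inch '[{"x":-0.08,"y":-0.04,"z":0.4,"yaw":0.05},{"x":0,"y":0,"z":0.4,"yaw":0},{"x":0,"y":0,"z":0.3,"yaw":0},{"x":0,"y":0,"z":0.05,"yaw":0},{"x":0,"y":0,"z":0,"yaw":0}]' 
python3 -m inch '[{"x":0,"y":0,"z":0,"yaw":0},{"x":0,"y":0,"z":0,"yaw":0},{"x":0,"y":0,"z":0,"yaw":0},{"x":0,"y":0,"z":0,"yaw":0}]' -1 6
python3 -c "
from h import *
go(.671,-.2123,.0115,1.1)"
```

```text
time_s: 26.97
tcp_pos: [0.6706, -0.2124, 0.0061]
eef_rot: [179.0, 1.9, 1.0]
contact_force: [0.0, 0.2, 0.5]
gripper_width: 0.0609
time_s: 27.3
tcp_pos: [0.671, -0.2125, 0.0074]
eef_rot: [179.0, 1.8, 1.0]
contact_force: [0.8, 0.2, -2.1]
gripper_width: 0.0405
t 27.30 [ 0.671  -0.2125  0.0074] rpy [179.    1.8   1. ] w 0.0405 F [ 0.8  0.2 -2.1] q1,6 [-1. 91.]
  units x 0.00 y -0.01 z -0.16 yaw -0.01
```

```bash
python3 -m inch '[{"x":-0.07,"y":0,"z":0.01,"yaw":0},{"x":-0.07,"y":0,"z":0.02,"yaw":0},{"x":-0.06,"y":0,"z":0.02,"yaw":0},{"x":0,"y":0,"z":0,"yaw":0}]' 
python3 -m inch '[{"x":-0.06,"y":0,"z":0.03,"yaw":0},{"x":-0.05,"y":0,"z":0.02,"yaw":0}]'
```

```text
time_s: 27.63
tcp_pos: [0.6655, -0.2124, 0.0066]
eef_rot: [179.0, 1.8, 1.0]
contact_force: [-0.2, 1.0, -2.7]
gripper_width: 0.0398
time_s: 27.8
tcp_pos: [0.6652, -0.2123, 0.0066]
eef_rot: [179.0, 1.5, 1.1]
contact_force: [3.4, 1.0, -1.8]
gripper_width: 0.0397
```

```bash
python3 -m inch '[{"x":-0.05,"y":0,"z":0.03,"yaw":0},{"x":0,"y":0,"z":0.03,"yaw":0}]'
python3 -m inch '[{"x":0,"y":0,"z":0,"yaw":0},{"x":0,"y":0,"z":0,"yaw":0},{"x":0,"y":0,"z":0,"yaw":0},{"x":0,"y":0,"z":0,"yaw":0}]' 0.4
python3 -m inch '[{"x":0,"y":0,"z":-0.5,"yaw":0},{"x":-0.2,"y":0,"z":-0.8,"yaw":0},{"x":-0.6,"y":0,"z":-0.8,"yaw":0},{"x":-0.8,"y":0,"z":-0.5,"yaw":-0.5},{"x":0,"y":0,"z":0,"yaw":0}]' >/dev/null
python3 -c "
from h import *
p,P=look('wrist','w11')
go(.4712,-.2528,-.0165,9)
deck(P,.6897,-.2106,1.1,'sq want -20,0')
f=np.load('top0.npz');P=cloud(f['d'],f['mtx'],f['pose'])
a=np.radians(-10.7);D=P-[.662,.094,0];X=D[...,0]*np.cos(a)+D[...,1]*np.sin(a);Y=-D[...,0]*np.sin(a)+D[...,1]*np.cos(a)
m=(abs(X)<.058)&(abs(Y)<.055)&(abs(P[...,2]-.034-.364*X)<.006)
print('barrest',rect(P[m]));q=m&(abs(P[...,2]-.034-.364*X)<.012)&(f['p'][...,0]<130)&(f['p'][...,0]>60);print('inlay rect',rect(P[q]),q.sum())
c=np.linalg.lstsq(np.c_[P[m][:,:2],np.ones(m.sum())],P[m][:,2],rcond=None)[0];print(np.degrees(np.arctan2(c[1],c[0])))
"
```

```text
time_s: 27.97
tcp_pos: [0.6655, -0.2123, 0.0061]
eef_rot: [179.0, 1.3, 1.1]
contact_force: [0.8, -0.1, -1.8]
gripper_width: 0.0404
time_s: 28.3
tcp_pos: [0.663, -0.2128, 0.0056]
eef_rot: [179.0, 1.6, 1.1]
contact_force: [-0.4, 0.4, -0.3]
gripper_width: 0.059
t 28.77 [ 0.6236 -0.2128  0.0744] rpy [179.    1.9   3.1] w 0.0614 F [ 0.3 -0.1  1.3] q1,6 [-1. 94.]
  units x -6.17 y 1.27 z 3.64 yaw -1.48
sq want -20,0 n 3129 height 18.4 tilt deg [-1.7 -0. ] upslope/lat mid [-19.7  -0.3] 2-98 [[-39.2, -19.8], [0.1, 19.4]] rect (array([-19.8,  -0.3]), array([40. , 41.2]), 89.8)
barrest (array([659.6,  92.6]), array([84.6, 96.2]), 79.4)
inlay rect (array([660.7,  80.3]), array([60.7, 86.5]), 79.4) 340
-10.698176475404335
```

The square die is seated: −19.7 mm against −20 wanted, −0.3 mm lateral. Now the bar.

```bash
python3 -m inch '[{"x":-0.8,"y":0.2,"z":0,"yaw":-0.5},{"x":-1,"y":0.2,"z":0,"yaw":-0.5},{"x":-1,"y":0.2,"z":0,"yaw":-0.5},{"x":-1,"y":0.1,"z":0,"yaw":0},{"x":-1,"y":0,"z":0,"yaw":0}]' >/dev/null
python3 -m inch '[{"x":-0.6,"y":0,"z":0.2,"yaw":0},{"x":-0.3,"y":0,"z":0.2,"yaw":0},{"x":0,"y":0,"z":0.2,"yaw":0}]' >/dev/null
python3 -c "
from h import *
p,P=look('wrist','w12')
go(.4712,-.2528,-.0165,9)
Q=P.reshape(-1,3);Q=Q[(Q[:,2]>.014)&(Q[:,2]<.025)&(np.hypot(Q[:,0]-.471,Q[:,1]+.253)<.04)];print(len(Q),rect(Q))"
```

```text
t 29.48 [ 0.4822 -0.2497  0.0655] rpy [179.1   1.8   9.3] w 0.0616 F [-0.6  0.8 -1.3] q1,6 [ -6. 104.]
  units x -0.45 y 0.05 z 3.28 yaw 0.07
2614 (array([ 473.4, -252.6]), array([60.8, 28. ]), 9.7)
```

```bash
python3 -m inch '[{"x":-0.25,"y":0.05,"z":0.6,"yaw":0},{"x":-0.1,"y":0,"z":0.6,"yaw":0},{"x":0,"y":0,"z":0.6,"yaw":0},{"x":0,"y":0,"z":0.4,"yaw":0},{"x":0,"y":0,"z":0,"yaw":0}]' >/dev/null
python3 -c "
from h import *
go(.4712,-.2528,-.0155,9.3)"
```

```text
t 29.90 [ 0.4794 -0.2536  0.0083] rpy [179.    1.6   9.4] w 0.0614 F [-0.1 -0.5 -0.3] q1,6 [ -6. 104.]
  units x -0.32 y -0.08 z 0.95 yaw 0.02
```

```bash
python3 -m inch '[{"x":-0.33,"y":-0.06,"z":0.3,"yaw":0},{"x":0,"y":0,"z":0.3,"yaw":0},{"x":0,"y":0,"z":0.2,"yaw":0},{"x":0,"y":0,"z":0.1,"yaw":0},{"x":0,"y":0,"z":0,"yaw":0}]' 
python3 -m inch '[{"x":0,"y":0,"z":0,"yaw":0},{"x":0,"y":0,"z":0,"yaw":0},{"x":0,"y":0,"z":0,"yaw":0},{"x":0,"y":0,"z":0,"yaw":0},{"x":0,"y":0,"z":0,"yaw":0}]' -1 20
python3 -m inch '[{"x":0,"y":0,"z":0,"yaw":0},{"x":0,"y":0,"z":0,"yaw":0}]'
python3 -m inch '[{"x":0,"y":0,"z":-0.4,"yaw":0},{"x":0,"y":0,"z":-1,"yaw":0},{"x":0,"y":0,"z":-1,"yaw":0},{"x":0,"y":0,"z":-1,"yaw":0},{"x":0,"y":-0.3,"z":-0.8,"yaw":0}]'
python3 -c "
from h import *
go(.6552,.0934,.026,-10.6)"
```

```text
time_s: 30.32
tcp_pos: [0.4758, -0.2538, -0.0156]
eef_rot: [179.0, 1.7, 9.5]
contact_force: [-1.0, -0.1, 0.7]
gripper_width: 0.0615
time_s: 30.73
tcp_pos: [0.478, -0.254, -0.0142]
eef_rot: [178.9, 1.5, 9.6]
contact_force: [1.0, -0.6, 1.0]
gripper_width: 0.0336
time_s: 30.9
tcp_pos: [0.478, -0.254, -0.0139]
eef_rot: [178.9, 1.5, 9.6]
contact_force: [1.1, -0.1, -2.0]
gripper_width: 0.0275
time_s: 31.32
tcp_pos: [0.4733, -0.2435, 0.0908]
eef_rot: [179.2, 2.3, 9.4]
contact_force: [0.7, -0.5, -3.0]
gripper_width: 0.0279
t 31.32 [ 0.4733 -0.2435  0.0908] rpy [179.2   2.3   9.4] w 0.0279 F [ 0.7 -0.5 -3. ] q1,6 [ -5. 103.]
  units x 9.39 y -12.10 z 2.59 yaw 5.01
```

```bash
python3 -m inch '[{"x":0.6,"y":-0.7,"z":0,"yaw":1},{"x":0.7,"y":-1,"z":0,"yaw":1},{"x":0.7,"y":-1,"z":0,"yaw":1},{"x":0.6,"y":-1,"z":0,"yaw":1},{"x":0.5,"y":-1,"z":0,"yaw":1}]' >/dev/null
python3 -m inch '[{"x":0.4,"y":-1,"z":0,"yaw":0},{"x":0.4,"y":-1,"z":0,"yaw":0},{"x":0.4,"y":-1,"z":0,"yaw":0},{"x":0.4,"y":-1,"z":0,"yaw":0},{"x":0.3,"y":-1,"z":0,"yaw":0}]' >/dev/null
python3 -c "
from h import *
go(.66,.0925,.027,-10.6)"
```

```text
t 32.15 [ 0.6237 -0.0043  0.0951] rpy [178.6   1.3 -12. ] w 0.0277 F [-0.2  0.5 -2.5] q1,6 [18. 60.]
  units x 0.61 y -4.09 z 2.72 yaw -0.36
```

```bash
python3 -m inch '[{"x":0.2,"y":-1,"z":0,"yaw":-0.3},{"x":0.2,"y":-1,"z":0,"yaw":0},{"x":0.1,"y":-1,"z":0.2,"yaw":0},{"x":0.1,"y":-0.8,"z":0.3,"yaw":0},{"x":0,"y":-0.2,"z":0.4,"yaw":0}]' >/dev/null
python3 -m inch '[{"x":0,"y":0,"z":0.4,"yaw":0},{"x":0,"y":0,"z":0.3,"yaw":0},{"x":0,"y":0,"z":0,"yaw":0}]' >/dev/null
python3 -c "
from h import *
go(.66,.0925,.027,-10.6)"
```

```text
t 32.82 [0.657  0.0993 0.0504] rpy [178.6   1.5 -10.6] w 0.0277 F [-0.5  0.2 -3.1] q1,6 [26. 54.]
  units x 0.17 y 0.24 z 0.94 yaw 0.01
```

```bash
python3 -m inch '[{"x":0.17,"y":0.22,"z":0.2,"yaw":0},{"x":0,"y":0,"z":0.3,"yaw":0},{"x":0,"y":0,"z":0.3,"yaw":0},{"x":0,"y":0,"z":0,"yaw":0}]' -1 8
python3 -c "
from h import *
go(.66,.0925,.027,-10.6)"
```

```text
time_s: 33.15
tcp_pos: [0.6588, 0.0883, 0.0286]
eef_rot: [178.6, 1.6, -10.8]
contact_force: [0.4, -0.6, -2.6]
gripper_width: 0.0279
t 33.15 [0.6588 0.0883 0.0286] rpy [178.6   1.6 -10.8] w 0.0279 F [ 0.4 -0.6 -2.6] q1,6 [25. 54.]
  units x 0.01 y -0.17 z 0.06 yaw -0.04
```

```bash
python3 -m inch '[{"x":0,"y":-0.16,"z":0,"yaw":-0.04},{"x":0,"y":0,"z":0.1,"yaw":0},{"x":0,"y":0,"z":0.1,"yaw":0},{"x":0,"y":0,"z":0.1,"yaw":0}]'
python3 -m inch '[{"x":0,"y":0,"z":0.1,"yaw":0},{"x":0,"y":0,"z":0.1,"yaw":0}]'
python3 -c "
from h import *
go(.66,.0925,.017,-10.6)"
```

```text
time_s: 33.48
tcp_pos: [0.6588, 0.0914, 0.0215]
eef_rot: [178.5, 1.6, -10.7]
contact_force: [-3.7, 0.2, 0.1]
gripper_width: 0.0279
time_s: 33.65
tcp_pos: [0.6585, 0.0913, 0.0172]
eef_rot: [178.5, 1.6, -10.6]
contact_force: [-3.8, -2.4, 11.9]
gripper_width: 0.0279
t 33.65 [0.6585 0.0913 0.0172] rpy [178.5   1.6 -10.6] w 0.0279 F [-3.8 -2.4 11.9] q1,6 [25. 54.]
  units x 0.05 y -0.06 z 0.01 yaw -0.01
```

Now check how far the bar has pivoted before letting go.

```bash
python3 -m inch '[{"x":0,"y":0,"z":0,"yaw":0},{"x":0,"y":0,"z":0,"yaw":0},{"x":0,"y":0,"z":0,"yaw":0},{"x":0,"y":0,"z":0,"yaw":0}]' 0.2
python3 -m inch '[{"x":0,"y":0,"z":-0.5,"yaw":0},{"x":-0.3,"y":0,"z":-0.8,"yaw":0},{"x":-0.8,"y":0,"z":-0.8,"yaw":0},{"x":-0.8,"y":0,"z":-0.5,"yaw":0},{"x":0,"y":0,"z":0,"yaw":0}]' >/dev/null
python3 -c "
from h import *
p,P=look('wrist','w13')
go(.66,.0925,.017,-10.6)
deck(P,.6596,.0926,-10.6,'bar want -8,0')"
```

```text
time_s: 33.98
tcp_pos: [0.6615, 0.092, 0.0187]
eef_rot: [178.6, 1.3, -10.6]
contact_force: [-0.2, 0.5, 0.3]
gripper_width: 0.0485
t 34.45 [0.6179 0.1018 0.0884] rpy [178.6   1.2 -10.6] w 0.0525 F [0.1 0.5 0.8] q1,6 [27. 52.]
  units x 1.72 y 0.05 z 2.86 yaw 0.00
bar want -8,0 n 3079 height 18.5 tilt deg [-0.7  0. ] upslope/lat mid [-3.6 -0.5] 2-98 [[-34.9, -14.0], [28.2, 13.3]] rect (array([-3.7, -0.5]), array([64.9, 28. ]), 0.5)
```

View pics/w13.png

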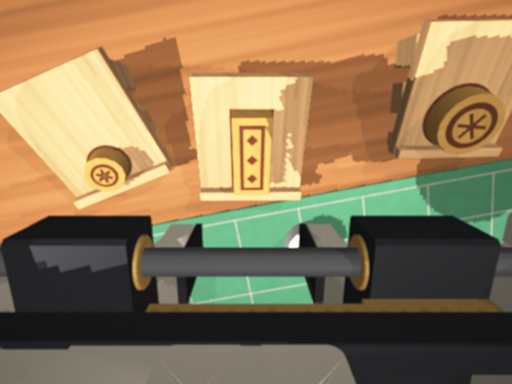

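The bar is flat and aligned (centre (252,152)) and needs 4.4 mm down-slope. I'll regrip and slide it.

```bash
python3 -m inch '[{"x":0.6,"y":0.03,"z":0,"yaw":0},{"x":0.7,"y":0.03,"z":0.3,"yaw":0},{"x":0.3,"y":0,"z":0.5,"yaw":0},{"x":0,"y":0,"z":0.5,"yaw":0},{"x":0,"y":0,"z":0.3,"yaw":0}]' >/dev/null
python3 -c "
from h import *
go(.66,.0922,.018,-10.6)"
```

```text
t 34.87 [0.6615 0.0929 0.0499] rpy [178.9   0.8 -10.5] w 0.0528 F [-0.5 -0.  -0.4] q1,6 [25. 54.]
  units x -0.05 y 0.04 z 1.28 yaw 0.03
```

```bash
python3 -m inch '[{"x":0,"y":0.02,"z":0.4,"yaw":0},{"x":0,"y":0,"z":0.4,"yaw":0},{"x":0,"y":0,"z":0.2,"yaw":0},{"x":0,"y":0,"z":0,"yaw":0}]' 
python3 -m inch '[{"x":0,"y":0,"z":0,"yaw":0},{"x":0,"y":0,"z":0,"yaw":0},{"x":0,"y":0,"z":0,"yaw":0},{"x":0,"y":0,"z":0,"yaw":0},{"x":0,"y":0,"z":0,"yaw":0}]' -1 6
```

```text
time_s: 35.2
tcp_pos: [0.6585, 0.0906, 0.018]
eef_rot: [178.7, 1.2, -10.6]
contact_force: [-0.3, -0.8, -0.2]
gripper_width: 0.0523
time_s: 35.62
tcp_pos: [0.6586, 0.0911, 0.0189]
eef_rot: [178.7, 1.1, -10.5]
contact_force: [-0.2, -0.7, -2.3]
gripper_width: 0.0277
```

```bash
python3 -m inch '[{"x":-0.07,"y":0,"z":0.03,"yaw":0},{"x":-0.07,"y":0,"z":0.03,"yaw":0},{"x":0,"y":0,"z":0,"yaw":0}]' 
python3 -m inch '[{"x":-0.06,"y":0,"z":0.03,"yaw":0}]'
python3 -m inch '[{"x":-0.06,"y":0,"z":0.03,"yaw":0}]'
python3 -m inch '[{"x":-0.06,"y":0,"z":0.03,"yaw":0}]'
```

```text
time_s: 35.87
tcp_pos: [0.6547, 0.092, 0.0175]
eef_rot: [178.7, 1.1, -10.5]
contact_force: [0.1, -1.0, -3.3]
gripper_width: 0.028
time_s: 35.95
tcp_pos: [0.6546, 0.0922, 0.0175]
eef_rot: [178.7, 1.0, -10.5]
contact_force: [6.2, -4.6, 1.6]
gripper_width: 0.028
time_s: 36.03
tcp_pos: [0.6547, 0.0922, 0.0177]
eef_rot: [178.8, 0.8, -10.5]
contact_force: [4.4, -2.9, 0.9]
gripper_width: 0.028
time_s: 36.12
tcp_pos: [0.6547, 0.0922, 0.0178]
eef_rot: [178.8, 0.6, -10.4]
contact_force: [3.3, -3.2, -0.7]
gripper_width: 0.0279
```

The bar is at the cleat. Release it, back off to a clear place, and check all four dies.

```bash
python3 -m inch '[{"x":0,"y":0,"z":0,"yaw":0},{"x":0,"y":0,"z":0,"yaw":0},{"x":0,"y":0,"z":0,"yaw":0},{"x":0,"y":0,"z":0,"yaw":0}]' 0.2
python3 -m inch '[{"x":0,"y":0,"z":-0.5,"yaw":0},{"x":0,"y":0,"z":-0.8,"yaw":0},{"x":-0.6,"y":0,"z":-1,"yaw":0},{"x":-0.8,"y":0,"z":-1,"yaw":0},{"x":-1,"y":0,"z":-1,"yaw":0}]' >/dev/null
python3 -m inch '[{"x":-1,"y":0,"z":-0.6,"yaw":0},{"x":-1,"y":0,"z":-0.6,"yaw":0},{"x":-1,"y":0,"z":0,"yaw":0},{"x":-0.5,"y":0,"z":0,"yaw":0},{"x":0,"y":0,"z":0,"yaw":0}]' >/dev/null
python3 -c "
from h import *
go(.66,.0922,.018,-10.6)
for n in('wrist','side','top'):
    p,P=look(n,'f_'+n)
    for a in((.6643,-.0718,-9.4,'big -16'),(.6861,.2116,11.6,'small -25'),(.6897,-.2106,1.1,'sq -20'),(.6596,.0926,-10.6,'bar -8')):
        try: deck(P,*a[:3],n+' '+a[3])
        except Exception as e: print(n,a[3],'not seen')
"
```

```text
time_s: 36.45
tcp_pos: [0.6543, 0.0924, 0.0185]
eef_rot: [178.8, 0.6, -10.4]
contact_force: [0.3, 0.9, 0.3]
gripper_width: 0.0489
t 37.28 [0.5057 0.1228 0.1705] rpy [178.9   0.6 -10.5] w 0.0527 F [ 0.4  0.3 -0.4] q1,6 [36. 44.]
  units x 6.29 y 0.08 z 6.10 yaw 0.03
wrist big -16 n 884 height 18.2 tilt deg [ 1.8 -1.3] upslope/lat mid [-30.5   0.4] 2-98 [[-38.5, -20.6], [-21.6, 22.5]] rect (array([-30.5,   0.4]), array([45.5, 17.8]), 89.6)
wrist small -25 n 964 height 18.3 tilt deg [-0.8  1.6] upslope/lat mid [-24.3  -0.4] 2-98 [[-38.1, -14.4], [-10.6, 13.5]] rect (array([-24.5,  -0.4]), array([29. , 29.1]), 5.5)
wrist sq -20 not seen
wrist bar -8 n 1905 height 18.6 tilt deg [ 0.3 -0.1] upslope/lat mid [-14.4  -0.3] 2-98 [[-39.0, -13.9], [10.3, 13.5]] rect (array([-14.5,  -0.3]), array([49.9, 28.1]), 0.5)
side big -16 n 364 height 18.6 tilt deg [1.  2.5] upslope/lat mid [-16.4  -0.8] 2-98 [[-38.8, -23.7], [5.9, 22.0]] rect (array([-16.6,  -0.7]), array([45.5, 49.5]), 23.6)
side small -25 n 93 height 18.6 tilt deg [2.3 6.5] upslope/lat mid [-24.4  -1.2] 2-98 [[-38.5, -15.9], [-11.2, 13.2]] rect (array([-23.9,  -0.9]), array([29.9, 27.8]), 55.8)
side sq -20 n 534 height 18.7 tilt deg [1.  1.7] upslope/lat mid [-22.6  -3.9] 2-98 [[-40.3, -21.0], [-0.9, 19.2]] rect (array([-22.6,  -3.9]), array([52.9, 44.8]), 89.9)
side bar -8 n 258 height 18.7 tilt deg [0.  6.5] upslope/lat mid [-8.2 -1.4] 2-98 [[-39.4, -16.1], [22.9, 13.9]] rect (array([-8.2, -1.4]), array([63.8, 31.2]), 0.3)
top big -16 n 342 height 18.4 tilt deg [ 2.3 -0.6] upslope/lat mid [-19.9   0.6] 2-98 [[-45.6, -23.2], [6.4, 29.8]] rect (array([-19.7,   0.9]), array([54.4, 81.4]), 0.6)
top small -25 not seen
top sq -20 n 306 height 18.4 tilt deg [2.2 0.1] upslope/lat mid [-23.9   0.3] 2-98 [[-45.9, -19.2], [-0.4, 31.4]] rect (array([-23.4,   0.6]), array([46.8, 82.7]), 1.2)
top bar -8 n 344 height 18.9 tilt deg [1.9 1.2] upslope/lat mid [-11.7   1.9] 2-98 [[-45.0, -18.1], [23.2, 13.9]] rect (array([-11.7,   2.2]), array([70.9, 72.9]), 0.5)
  return _methods._mean(a, axis=axis, dtype=dtype,
  ret = ret.dtype.type(ret / rcount)
```

View pics/f_wrist.png

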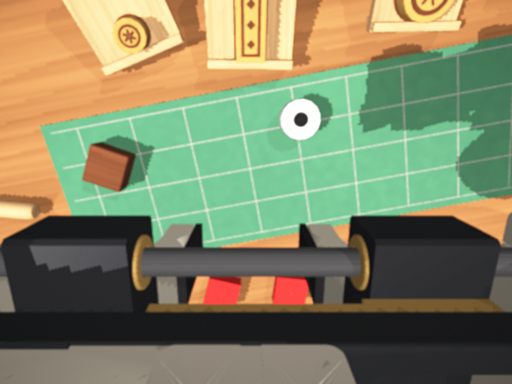

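View pics/f_side.png

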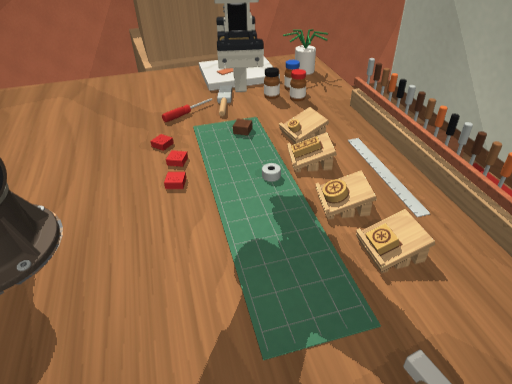

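The side view shows all four dies on their rests, at (294,126), (307,146), (337,190) and (382,237). The weight (271,172) and block (243,127) are where they were, and the arm is clear.

```bash
python3 -c "
from plant import r
print(r.close_job())"
```

```text
the job is handed in; nothing more can be done
None
```

All four dies are on their matching rests, placed in the order big, small, square, bar. I handed the job in at about 37 s of the 96 s limit. Each die was pressed flat onto its slope, then brought down to the cleat until the force rose to about 4–7 N. The big and small dies were pushed with closed fingers; the square and bar were regripped lightly and slid.

**Last checks, in each rest's own frame:**

| Die | Centre down-slope (wanted) | Sideways error |
|---|---|---|
| big | 15.6 mm (16) | −0.2 mm |
| small | 24.3 mm (25; its cleat measures about 1 mm uphill of nominal) | −0.4 mm |
| square | 19.7 mm (20) | −0.3 mm |
| bar | about 8.2 mm (8) | −0.3 mm |

- **Lying flat:** every die's top is about 18–19 mm above its deck, as it should be. The square and bar are in line with their rests to within about 1°.
- **Left alone:** the steel weight, wood block and red squares look unmoved.

**What failed or disagreed:**
- **Fingertip position:** the tips were about 37 mm further back than stated. My first grasp closed on air above the big die, without contact. I corrected for this from the wrist camera's depth.
- **Tool tilt:** the tool drifted up to 2.7° off vertical during the run. The moves could not correct this.
- **Final views:** some of the last readings were cut off or picked up other parts, mainly in the top view and on the square in the side view. I relied on the close wrist views instead, and for the bar's down-slope figure on the side view.

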